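Load the wick unwinder and set its brake screw

ROBOT

A 7-joint arm with a two-finger parallel gripper is mounted at the origin on a cart in front of the work surface, level with it; the furniture and walls round the work are solid. World frame = base frame: x ahead of the robot, y to its left, z up, the work surface at z = 0. Lengths are in m, angles in degrees, forces in N, time in s.
With the tool pointing down it reaches from about 0.4 to 0.925 m from the base axis. Payload 4.1 kg.
Tool frame: the origin (TCP) lies between the finger pads; the fingertips stand 8 mm ahead of it and the grasp point (between the pads) lies 11 mm behind it; y points along the fingers, x is the direction in which the jaws open and shut, and the axes are right-handed (so a half turn about y gives the same grasp; the last joint's range is limited). The gripper opens to 85 mm and grips with 20 to 120 N. Pads are 22 mm wide; open, the fingers measure 114 mm over their backs; the gripper's body (76 mm by 85 mm) begins 54 mm behind the grasp point. The pads swing forward as they close: fully open they stand 13 mm farther back than shut.
Start: joints at [70.703, 22.827, 2.584, 88.041, -1.071, 69.15, -2.905], TCP at [0.153, -0.632, 0.239] pointing down, gripper open.
Joint ranges: [-161.44, 161.44], [-28.35, 127.94], [-78.24, 83.42], [0, 140.83], [-78.03, 258.03], [13.02, 114.36], [-168.23, 168.23]. Speed limits (degrees/s): [147.25, 147.25, 180, 180, 180, 180, 180].

INTERFACE

Orientations are given as [roll, pitch, yaw] about the fixed x, y, z axes, in that order (R = Rz(yaw) Ry(pitch) Rx(roll)).
In Python, from plant import env gives the robot as it stands. The module is installed in compiled form; this text tells all that it offers.
- The arm moves only by the shell command python3 -m creep 'ROWS'. ROWS is a JSON object of lists of equal length, an entry for each row: "offset": the shift along the world's x, y, z each as a share of 8 cm, from -1 to 1, a list of three; "delta_rot": the turn, a rotation vector about the world's x, y, z each as a share of pi rad, from -1 to 1, a list of three; "claw": the gripper command: -1 is shut, 1 is fully open, values between are in proportion. A call has 1 to 5 rows; each row is the pose to reach, as a shift and turn from the pose commanded when the call began, turning the shorter way round; what a row does not reach only later rows make up. A row lasts 1/10 s, in which the tool goes at most 50 mm and 8.59 degrees, less where a joint would pass 70% of its speed; a pose out of reach is approached as far as the arm can. A call with a number of a shift or a turn outside -1 to 1 is refused whole. A call with a gripper value outside its range is refused whole. The fingers move at their own pace and stop on an object; the grip force is fixed at half the most. Time passes only in rows, so rows that repeat a pose let the fingers close. It gives the time, the measured TCP pose, the force and the opening at its end, in the units of the state.
- env.observe(): the state, without advancing time (a new reading comes with each control period).
- env.capture(name): name is "scene" or "top" or "wrist"; returns (picture, depth): 400x640x3 uint8, red, green, blue; 400x640 float32, m along the optical axis (not along the pixel's ray), 0 where there is no reading.
- env.camera_model(name): a dict with "intrinsics" (3x3 intrinsics, pixels), "position" and "rotation" of the camera in the world; the wrist camera has in their place "T_tool_cam" (4x4, takes a point from camera to tool coordinates, whose origin is the TCP and whose axes are the tool frame's). Camera axes: x right, y down, z forward; pixel columns grow to the right and rows downward; lengths in m; the calibration is good to about 2 mm. A picture is of the moment at which its call begins: read the wrist's pose just before it. camera_model takes no time and is no camera call.
- env.sign_off(): hands the job in, once; it reports no verdict.
The state is a dict: "time_s": time; "joint_pos": joint angles; "dq": joint speeds; "joint_efforts": joint torques, N m; "tcp_pos": TCP position; "tool_rot": TCP orientation; "ft_force": force on the tool from outside, world axes, zero at the start; "ft_torque": the same for the moment, N m; "opening": finger opening in m.
Only numpy, scipy, OpenCV 4.12 (cv2) and the standard library are available. Lean on these libraries where they do the work, as an engineer would, in place of code of your own. Each camera call takes 0.05 s, during which the arm holds its last target.

TASK

Put the spool of wick onto the upright spindle of the grey unwinder, fully down on its turntable, and let go of it. Then turn the brass thumbscrew clockwise until it seats, back it off a quarter turn so that the turntable runs free, and finish while still holding the thumbscrew there, so that its lock nut can be tightened. Leave the other things on the bench where they are.

Things in the scene. Friction and masses are not known exactly. Their poses are not given: they have to be found in the camera images.
- wick_spool: loose wooden spool wound with white wick, standing on the bench, 0.11 kg; two flanges 52 mm in diameter and 8 mm thick, 50 mm high overall, winding 39 mm in diameter, through bore 15 mm along its axis. Origin: centre of its underside; z up along its axis. Take it by the rim of the top flange from above, at any yaw
- unwinder: fixed grey unwinder: base 100 x 164 x 12 mm, turntable (156 mm diameter, turns freely, felt pad on top at z = 28 mm), bracket with the brake screw. Origin: underside, midway between the axes; y points from screw to spindle: spindle axis at y = +36 mm, screw axis at y = -36 mm. The bracket is 72 mm high, its boss 22 mm wide round the screw; fingers closing along x at the spindle clear it best
- spindle_foot (a point): point on the spindle's axis at the top face of the turntable's felt pad, 28 mm above the bench, where the centre of the spool's underside belongs; axes as the unwinder's
- spindle_tip (a point): rounded tip of the fixed steel spindle (11 mm diameter, 2 mm play all round in the spool's bore), 65 mm above the felt pad and 93 mm above the bench; with the spool down it stands 15 mm out of its top
- thumb_wing: brass thumbscrew head: a flat upright wing 36 mm wide along its own x, 9 mm thick along its own y, 20 mm high, on a round hub; turns and rises with the screw. Origin on the screw's axis, 112 mm below the wing's middle; when seated the wing's x is parallel to the unwinder's x
- wing_grip (a point): middle of the brass wing, on the vertical screw axis, 112 mm above the bench when seated (0.64 mm higher per radian backed off); x along the wing's width, y across its 9 mm thickness (fingers close along this line), z up. The wing's top is 11 mm above this point, its lower edge 10 mm below
- brake_screw (a joint): turn of the right-hand brake screw in rad: 0 when its felt foot is seated on the turntable (a hard stop), growing as it is backed off anticlockwise seen from above, at most 5; starts 2 to 3.6 rad off its seat, stays where it is left, takes about 0.05 N m to turn
- marker: bystander: black and white marker pen lying at the front of the bench, 135 mm long, 17 mm thick; leave it. Origin: centre of its underside
- thermometer: bystander: dial thermometer with a thin probe lying to the right, 143 mm long, dial 35 mm; leave it. Origin: centre of its underside
- tealight_plain: bystander: white tealight in an aluminium cup, 38 mm diameter, 24 mm high, behind the spool; leave it. Origin: centre of its underside
- tealight_red: bystander: red tealight in an aluminium cup, 38 mm diameter, 24 mm high, behind the spool; leave it. Origin: centre of its underside
There are look-alikes about, which are no part of the job. Of the things that look like the unwinder, the larger one is meant. Of the things shaped like the wick_spool, the wooden one is meant.

How it is judged:
By the outcome, as a careful person would: the job done as asked, in the order asked, and still so for the second after the job is handed in, while the arm keeps its last pose, push and grip.
It also fails if it takes over 58 s, if anything falls off the work surface, if the arm or the gripper's body presses on something with over 40 N, if the wrist force passes 120 N, or if a joint passes its speed limit or range.

## Working session

There is one attempt and no reset: what is moved stays moved. The work goes in short steps, Python scripts to look and compute and a shell command to move; the robot and the scene stay as the last step left them, time stands still between calls to the robot, and variables do not carry over. Pictures are saved under pics/ and viewed, and the job is handed in when it is done.

```bash
mkdir -p pics; ls; python3 - <<'E'
from plant import env
import cv2,json
s=env.observe(); print(s)
for n in ("scene","top","wrist"):
    p,d=env.capture(n); cv2.imwrite(f"pics/{n}0.png",p[:,:,::-1])
    import numpy as np; np.save(f"pics/{n}0_d.npy",d)
    print(n,env.camera_model(n))
E
```

```text
pics
{'time_s': 0.0, 'joint_pos': array([70.70366576, 22.87150992,  2.5809333 , 88.11481474, -1.07082121,
       69.15001712, -2.90575661]), 'dq': array([-0.00061657,  0.05886618,  0.01494136,  0.06492285, -0.01868405,
        0.0600578 ,  0.04875325]), 'joint_efforts': array([ 4.76888654e-04, -4.75126612e+01,  1.36461664e+00, -2.54225188e+01,
        1.15361373e-02,  9.38533660e-03,  1.85585640e-05]), 'tcp_pos': array([ 0.15297186, -0.63110089,  0.23826335]), 'tool_rot': array([-90.00857128,   0.11187193, -76.37082032]), 'ft_force': array([-0.62021937,  0.22165461, -0.3968115 ]), 'ft_torque': array([ 0.00899833, -0.00956563,  0.00990318]), 'opening': 0.08555056260687327}
scene {'intrinsics': array([[520.24687559,   0.        , 307.30213217],
       [  0.        , 520.24687559, 198.21857144],
       [  0.        ,   0.        ,   1.        ]]), 'position': array([-0.3336626 ,  0.85123661,  0.99656572]), 'rotation': array([-128.4198431 ,    0.82391882, -130.78732016])}
top {'intrinsics': array([[387.13717031,   0.        , 331.12705897],
       [  0.        , 387.13717031, 205.47660434],
       [  0.        ,   0.        ,   1.        ]]), 'position': array([0.42721697, 0.12749547, 0.92971089]), 'rotation': array([-173.19850551,    0.37508262,  -89.9006768 ])}
wrist {'intrinsics': array([[287.78704592,   0.        , 319.58126082],
       [  0.        , 287.78704592, 196.90253516],
       [  0.        ,   0.        ,   1.        ]]), 'T_tool_cam': array([[ 9.99999975e-01, -2.14938441e-04, -6.58661202e-05,
        -1.41952228e-03],
       [ 5.19744189e-06, -2.70809863e-01,  9.62632857e-01,
        -1.35237962e-01],
       [-2.24744000e-04, -9.62632833e-01, -2.70809855e-01,
         6.81930312e-02],
       [ 0.00000000e+00,  0.00000000e+00,  0.00000000e+00,
         1.00000000e+00]])}
```

View pics/scene0.png

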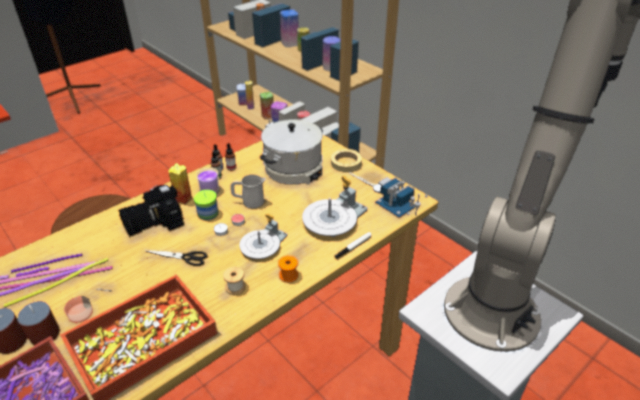

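View pics/top0.png

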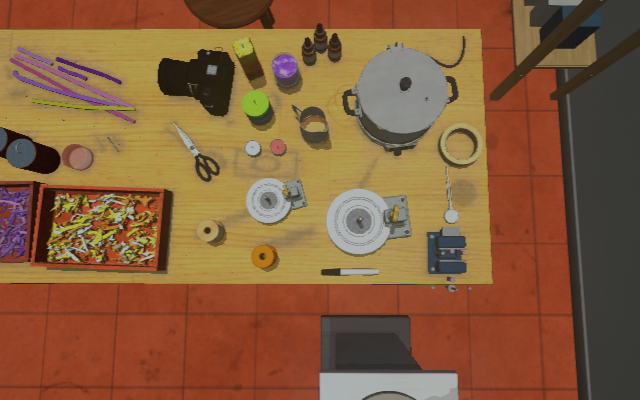

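View pics/wrist0.png

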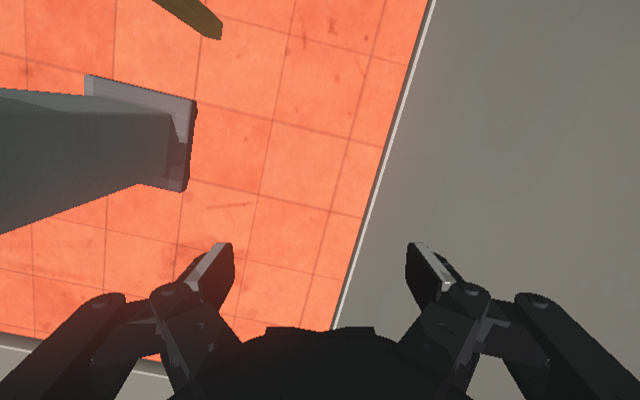

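```bash
cat > h.py <<'E'
import numpy as np, cv2
from scipy.spatial.transform import Rotation as R
from plant import env
def cam(n,s=None):
    m=env.camera_model(n); K=m["intrinsics"]
    if n=="wrist":
        T=np.eye(4);T[:3,:3]=R.from_euler("xyz",s["tool_rot"],degrees=True).as_matrix();T[:3,3]=s["tcp_pos"]
        T=T@m["T_tool_cam"]; return K,T[:3,:3],T[:3,3]
    return K,R.from_euler("xyz",m["rotation"],degrees=True).as_matrix(),m["position"]
def rays(c,uv):
    K,Rm,p=c; uv=np.atleast_2d(uv).astype(float)
    d=np.c_[(uv-[K[0,2],K[1,2]])/[K[0,0],K[1,1]],np.ones(len(uv))]
    return d@Rm.T
def plane(c,uv,z):
    d=rays(c,uv); return c[2]+d*((z-c[2][2])/d[:,2])[:,None]
def pts(c,d):
    h,w=d.shape; u,v=np.meshgrid(np.arange(w),np.arange(h))
    return (c[2]+rays(c,np.c_[u.ravel(),v.ravel()])*d.reshape(-1,1)).reshape(h,w,3)
def proj(c,P):
    q=(np.atleast_2d(P)-c[2])@c[1]; K=c[0]; return np.c_[q[:,0]/q[:,2]*K[0,0]+K[0,2],q[:,1]/q[:,2]*K[1,1]+K[1,2]]
def tri(c1,uv1,c2,uv2):
    d1=rays(c1,uv1)[0];d2=rays(c2,uv2)[0]
    A=np.c_[d1,-d2];t=np.linalg.lstsq(A,c2[2]-c1[2],rcond=None)[0]
    a=c1[2]+t[0]*d1;b=c2[2]+t[1]*d2; return (a+b)/2,np.linalg.norm(a-b)
E
python3 - <<'E'
from h import *
t=cv2.imread("pics/top0.png"); s=cv2.imread("pics/scene0.png")
a=cv2.resize(t[170:290,190:430],None,fx=3.3,fy=3.3,interpolation=cv2.INTER_CUBIC)
b=cv2.resize(s[170:310,210:390],None,fx=4,fy=4,interpolation=cv2.INTER_CUBIC)
cv2.imwrite("pics/crop_top.png",a);cv2.imwrite("pics/crop_scene.png",b)
c=cam("top");d=np.load("pics/top0_d.npy");P=pts(c,d)
for n,(u,v) in dict(wood=(210,224),wood2=(210,238),orange=(263,250),big=(345,222),bigspin=(360,221),wing=(395,215),small=(262,200),marker=(350,271),bench=(300,240),therm=(451,216),red=(278,147)).items(): print(n,P[v,u].round(3))
E
```

```text
wood [0.489 0.41  0.048]
wood2 [0.458 0.409 0.049]
orange [0.431 0.287 0.049]
big [0.496 0.101 0.025]
bigspin [0.494 0.07  0.084]
wing [ 0.503 -0.001  0.123]
small [0.549 0.298 0.02 ]
marker [0.382 0.089 0.014]
bench [0.455 0.208 0.   ]
therm [ 0.512 -0.152  0.01 ]
red [0.68  0.263 0.012]
```

View pics/crop_top.png

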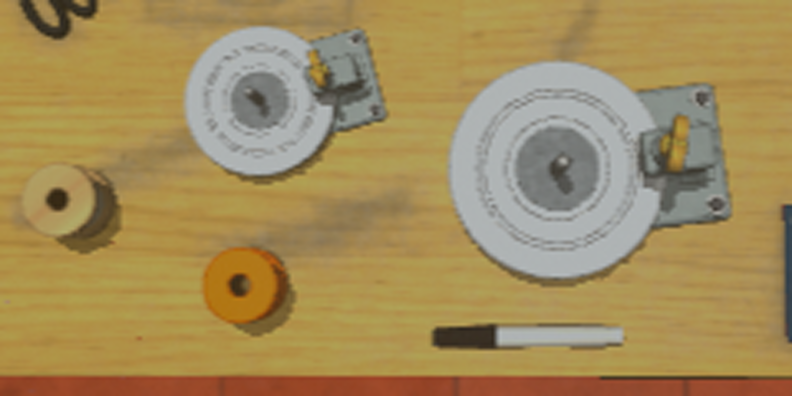

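View pics/crop_scene.png

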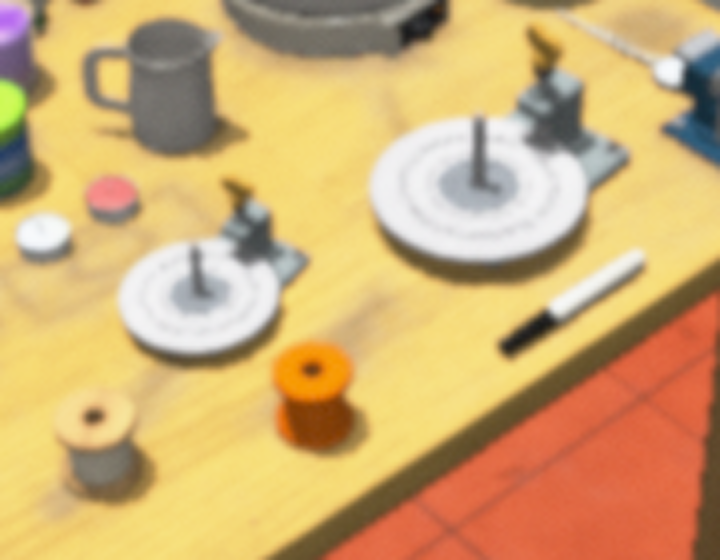

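```bash
cat > m.py <<'E'
from h import *
ct,cs=cam("top"),cam("scene")
def blob(img,roi,lo,hi):
    u0,v0,u1,v1=roi; hsv=cv2.cvtColor(img[v0:v1,u0:u1],cv2.COLOR_BGR2HSV)
    m=cv2.inRange(hsv,lo,hi); return m
E
python3 - <<'E'
from m import *
dt=np.load("pics/top0_d.npy");Pt=pts(ct,dt)
ds=np.load("pics/scene0_d.npy");Ps=pts(cs,ds)
# spool top flange: depth points above 40mm
def sel(P,cx,cy,r,z0,z1):
    m=(np.hypot(P[...,0]-cx,P[...,1]-cy)<r)&(P[...,2]>z0)&(P[...,2]<z1); return P[m]
for n,P in (("top",Pt),("scene",Ps)):
    q=sel(P,.473,.41,.05,.043,.06)
    (x,y),r=cv2.minEnclosingCircle(q[:,:2].astype(np.float32)); print(n,"spool",len(q),x,y,r,np.median(q[:,2]),q.min(0),q.max(0))
    q=sel(P,.495,.07,.06,.05,.11); print(n,"spindle",len(q),q.min(0),q.max(0),np.median(q,0), q[np.argsort(q[:,2])[-5:]].round(4))
    q=sel(P,.495,.07,.1,.02,.04)
    (x,y),r=cv2.minEnclosingCircle(q[:,:2].astype(np.float32)); print(n,"table",len(q),x,y,r,np.median(q[:,2]))
    q=sel(P,.5,.0,.05,.107,.14); print(n,"wing",len(q),q.min(0),q.max(0),np.median(q,0))
    if len(q)>5: print(np.linalg.eigh(np.cov((q[:,:2]-q[:,:2].mean(0)).T)))
    q=sel(P,.5,-.02,.09,.006,.016)
    if len(q)>20:
        rr=cv2.minAreaRect(q[:,:2].astype(np.float32)*1000); print("base",len(q),rr)
E
```

```text
top spool 388 0.47591936588287354 0.41482216119766235 0.026243241503834724 0.04863667657744125 [0.4506879  0.38934694 0.04363918] [0.50113595 0.43932388 0.05268298]
top spindle 41 [0.49330973 0.01046796 0.05525409] [0.51584034 0.07420558 0.09177059] [0.49857179 0.06752459 0.07759986] [[0.502  0.0704 0.0914]
 [0.4977 0.0683 0.0914]
 [0.4977 0.0704 0.0915]
 [0.4977 0.0661 0.0916]
 [0.4998 0.0704 0.0918]]
top table 3331 0.4993025064468384 0.06069226190447807 0.08585800230503082 0.02591971413554217
top wing 86 [ 0.4896336  -0.00800691  0.11004042] [0.52542013 0.00482987 0.12575387] [ 0.50797683 -0.00115219  0.12121641]
EighResult(eigenvalues=array([7.71926656e-06, 1.10550127e-04]), eigenvectors=array([[-0.16391267, -0.98647485],
       [-0.98647485,  0.16391267]]))
base 562 ((505.435546875, -47.66585159301758), (116.07967376708984, 102.62968444824219), 6.687626838684082)
scene spool 262 0.47083011269569397 0.4162243902683258 0.028680359944701195 0.04834594736560455 [0.44635372 0.39150917 0.0434387 ] [0.49890112 0.44247519 0.05426238]
scene spindle 73 [0.48881308 0.01035517 0.05058008] [0.51376541 0.07565371 0.09478597] [0.49506176 0.069664   0.06544228] [[0.4953 0.0655 0.088 ]
 [0.5022 0.0668 0.0881]
 [0.4933 0.0712 0.0886]
 [0.4962 0.0686 0.0926]
 [0.491  0.0735 0.0948]]
scene table 1515 0.491036593914032 0.05921487510204315 0.08941926807165146 0.025885951889975334
scene wing 60 [ 0.48722517 -0.01200075  0.10727699] [0.52462221 0.00839184 0.12490581] [0.50320591 0.00104261 0.11791316]
EighResult(eigenvalues=array([1.19214688e-05, 1.23043565e-04]), eigenvectors=array([[-0.19338106, -0.98112372],
       [-0.98112372,  0.19338106]]))
base 143 ((500.3802795410156, -55.03196716308594), (100.01240539550781, 102.31165313720703), 85.01802825927734)
```

Candidates. Spools: wooden with white wick at top px (208,231), orange one at (263,256); I choose the wooden one. Unwinders: small at (268,200), large at (358,222); I choose the large one. The crops confirm both. The spool is at about (0.475, 0.415). The spindle is at (0.498, 0.069) and the screw at (0.506, 0), so the unwinder's yaw is about 6.5°. The wing's yaw is about -10°, so the screw is about 2.85 rad off its seat.

```bash
python3 -m creep '{"offset":[[0.5,0.5,0.2],[1,1,0.4]],"delta_rot":[[0,0,0.045],[0,0,0.09]],"claw":[1,1]}'
python3 -m creep '{"offset":[[0.5,0.5,0.2],[1,1,0.3]],"delta_rot":[[0,0,0.045],[0,0,0.09]],"claw":[1,1]}'
```

```text
time_s: 0.35
tcp_pos: [0.2203, -0.5631, 0.2657]
tool_rot: [-90.0, 0.1, -60.1]
ft_force: [1.1, -0.6, -0.0]
opening: 0.0854
time_s: 0.55
tcp_pos: [0.2912, -0.4937, 0.289]
tool_rot: [-90.0, -0.1, -43.7]
ft_force: [1.0, -1.2, -0.7]
opening: 0.0853
```

```bash
python3 -m creep '{"offset":[[0.5,0.5,0],[1,1,0]],"delta_rot":[[0,0,0.045],[0,0,0.09]],"claw":[1,1]}'
python3 -m creep '{"offset":[[0.4,0.5,0],[0.7,1,0]],"delta_rot":[[0,0,0.045],[0,0,0.09]],"claw":[1,1]}'
python3 -m creep '{"offset":[[0.2,0.5,0],[0.4,1,0]],"delta_rot":[[0,0,0.045],[0,0,0.09]],"claw":[1,1]}'
python3 -m creep '{"offset":[[0,0.5,0],[0,1,0]],"delta_rot":[[0,0,0.01],[0,0,0.01]],"claw":[1,1]}'
python3 -m creep '{"offset":[[0,0.5,0],[0,1,0]],"delta_rot":[[0,0,0],[0,0,0]],"claw":[1,1]}'
```

```text
time_s: 0.75
tcp_pos: [0.362, -0.4225, 0.2884]
tool_rot: [-90.0, -0.0, -27.5]
ft_force: [1.4, -0.5, -0.8]
opening: 0.0853
time_s: 0.95
tcp_pos: [0.4184, -0.3421, 0.2879]
tool_rot: [-90.0, -0.0, -11.2]
ft_force: [0.5, -0.2, 0.2]
opening: 0.0854
time_s: 1.15
tcp_pos: [0.4493, -0.2621, 0.2878]
tool_rot: [-90.0, 0.0, 5.0]
ft_force: [-0.3, -0.6, -0.1]
opening: 0.0849
time_s: 1.35
tcp_pos: [0.4488, -0.1821, 0.2877]
tool_rot: [-90.0, 0.0, 6.5]
ft_force: [1.2, -0.3, 0.4]
opening: 0.0853
time_s: 1.55
tcp_pos: [0.4484, -0.1024, 0.2879]
tool_rot: [-90.0, 0.0, 6.4]
ft_force: [1.3, -0.7, 0.1]
opening: 0.0854
```

```bash
python3 -m creep '{"offset":[[0.3,0.5,0],[0.5,1,0],[0.5,1,0]],"delta_rot":[[0,0,0],[0,0,0],[0,0,0]],"claw":[1,1,1]}'
python3 -m creep '{"offset":[[0,0.4,0],[0,0.4,0],[0,0.4,0]],"delta_rot":[[0,0,0],[0,0,0],[0,0,0]],"claw":[1,1,1]}'
cat > w.py <<'E'
import sys,pickle
from h import *
s=env.observe(); p,d=env.capture("wrist"); n=sys.argv[1]
cv2.imwrite(f"pics/{n}.png",p[:,:,::-1]); pickle.dump((s,cam("wrist",s),p[:,:,::-1].copy(),d),open(f"pics/{n}.pkl","wb"))
print(s["tcp_pos"],s["tool_rot"],s["dq"].round(2),s["joint_pos"].round(1))
E
python3 w.py w1
```

```text
time_s: 1.85
tcp_pos: [0.4901, -0.0169, 0.2885]
tool_rot: [-89.8, -0.1, 7.1]
ft_force: [-0.4, -0.0, 0.3]
opening: 0.0851
time_s: 2.15
tcp_pos: [0.4885, 0.0078, 0.2879]
tool_rot: [-90.0, 0.0, 6.5]
ft_force: [0.4, -1.5, -0.2]
opening: 0.0853
[0.48854555 0.0078107  0.28790045] [-9.00336446e+01  2.32160363e-02  6.49776224e+00] [ 0.93  0.04  1.69 -0.01  0.38  0.08 -0.17] [ 29.    5.8 -37.4 104.7   3.7  70.8  -3. ]
```

View pics/w1.png

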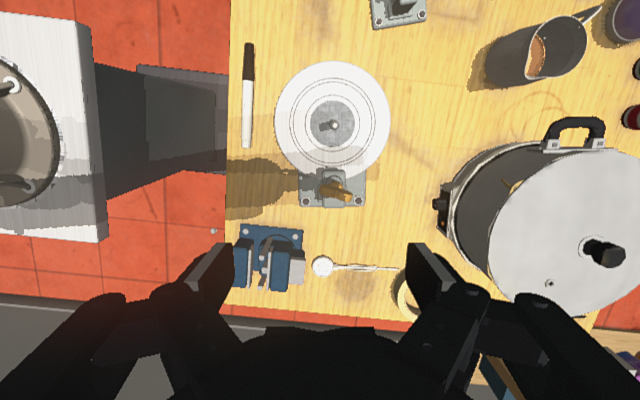

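```bash
python3 -m creep '{"offset":[[0,0.5,0],[0,1,0]],"delta_rot":[[0,0,0],[0,0,0]],"claw":[1,1]}'
python3 -m creep '{"offset":[[0,0.5,-0.2],[0,1,-0.5]],"delta_rot":[[0,0,0],[0,0,0]],"claw":[1,1]}'
python3 -m creep '{"offset":[[0,0.5,-0.2],[-0.1,1,-0.5]],"delta_rot":[[0,0,0],[0,0,0]],"claw":[1,1]}'
python3 -m creep '{"offset":[[0,0.5,0],[-0.1,1,0],[-0.1,1,0],[-0.1,1,0]],"delta_rot":[[0,0,0],[0,0,0],[0,0,0],[0,0,0]],"claw":[1,1,1,1]}'
python3 w.py w2
```

```text
time_s: 2.4
tcp_pos: [0.4892, 0.0858, 0.2879]
tool_rot: [-90.1, 0.0, 6.0]
ft_force: [0.6, 1.3, -0.2]
opening: 0.0854
time_s: 2.6
tcp_pos: [0.4905, 0.1678, 0.2489]
tool_rot: [-90.0, -0.2, 6.2]
ft_force: [1.7, 0.5, -0.8]
opening: 0.0857
time_s: 2.8
tcp_pos: [0.4829, 0.2476, 0.2078]
tool_rot: [-90.0, -0.1, 6.2]
ft_force: [1.6, 0.7, 1.1]
opening: 0.0854
time_s: 3.2
tcp_pos: [0.4731, 0.3275, 0.2076]
tool_rot: [-90.1, 0.0, 6.5]
ft_force: [0.1, -1.0, -0.2]
opening: 0.0853
[0.47311953 0.3274515  0.20763214] [-9.00548357e+01  2.27164073e-02  6.45873414e+00] [ 2.03 -0.57  1.86  0.77  0.51  0.32 -0.06] [ -2.6  21.9 -46.2  99.7  17.2  65.8 -47.4]
```

View pics/w2.png

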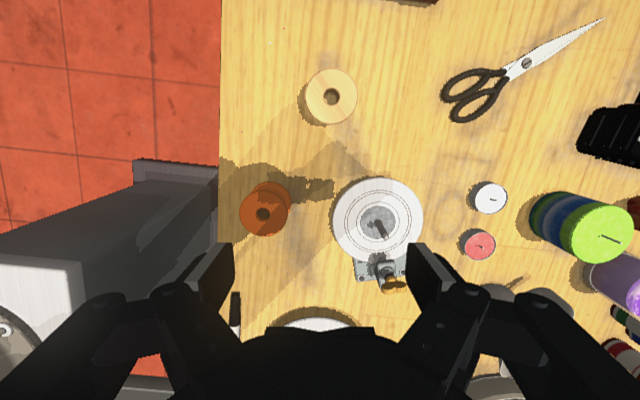

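The wooden spool is at px (331,97), the orange one at (263,210) and the small unwinder at (378,222). I'll move closer, look again and triangulate.

```bash
python3 -m creep '{"offset":[[0,0.4,0],[0,0.8,0],[0,0.8,0],[0,0.8,0]],"delta_rot":[[0,0,0],[0,0,0],[0,0,0],[0,0,0]],"claw":[1,1,1,1]}'
python3 w.py w3
cat > spool.py <<'E'
import pickle
from h import *
res=[]
for n,g in (("w2",(331,97)),("w3",None)):
    s,c,im,d=pickle.load(open(f"pics/{n}.pkl","rb"))
    P=pts(c,d); 
    m=((d>0)&(P[...,2]>.043)&(P[...,2]<.056)&(np.hypot(P[...,0]-.4745,P[...,1]-.4155)<.04)).astype(np.uint8)
    cs,_=cv2.findContours(m,cv2.RETR_CCOMP,cv2.CHAIN_APPROX_NONE)
    k=max(cs,key=cv2.contourArea); e=cv2.fitEllipse(k)
    print(n,m.sum(),"ell",np.round(e[0],1),np.round(e[1],1),"z",np.median(P[m>0][:,2]), plane(c,e[0],.05)[0].round(4))
    xy=plane(c,k[:,0],.05)[:,:2].astype(np.float32); print("circ",cv2.minEnclosingCircle(xy))
    u,v=map(int,e[0]); r=int(e[1][0]*.28)
    g=cv2.cvtColor(im,cv2.COLOR_BGR2GRAY)[v-r:v+r+1,u-r:u+r+1]; _,b=cv2.threshold(g,0,255,cv2.THRESH_BINARY_INV|cv2.THRESH_OTSU)
    M=cv2.moments(b,True); bc=(M["m10"]/M["m00"]+u-r,M["m01"]/M["m00"]+v-r); print("bore",bc,plane(c,bc,.05)[0].round(4))
    res.append((c,e[0]))
print(tri(res[0][0],res[0][1],res[1][0],res[1][1]))
E
python3 spool.py
```

```text
time_s: 3.65
tcp_pos: [0.4739, 0.3901, 0.2077]
tool_rot: [-90.1, -0.0, 6.3]
ft_force: [0.0, 0.0, -1.5]
opening: 0.0854
[0.47389671 0.39009765 0.20774409] [-9.00981259e+01 -5.51511045e-03  6.31615405e+00] [ 1.06 -0.54  0.93  0.76  0.34  0.28 -0.04] [ -9.5  26.1 -45.7  94.4  19.9  68.  -53.6]
w2 2195 ell [330.9  95.4] [52.7 55.9] z 0.05041723619442634 [0.4733 0.4169 0.05  ]
circ ((0.4733957052230835, 0.4162523150444031), 0.025919999927282333)
bore (331.44392523364485, 95.92523364485982) [0.4738 0.4165 0.05  ]
w3 1857 ell [322.4 159.5] [49.6 49.9] z 0.05043021602914455 [0.4732 0.4172 0.05  ]
circ ((0.4732653796672821, 0.41662827134132385), 0.026076363399624825)
bore (323.0292397660819, 160.66081871345028) [0.4739 0.416  0.05  ]
(array([0.47327953, 0.41698645, 0.04866787]), np.float64(9.729613069638085e-05))
```

View pics/w3.png

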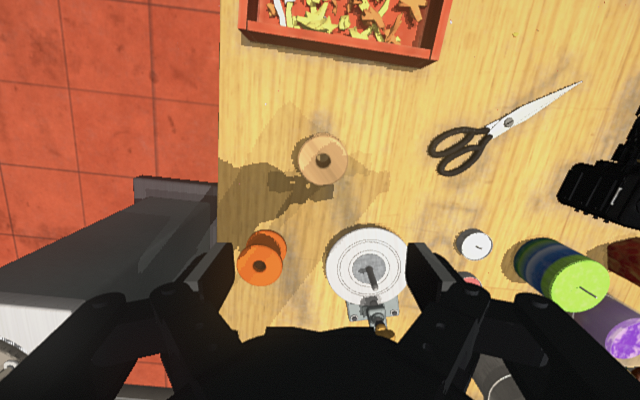

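```bash
python3 -m creep '{"offset":[[0,0.33,-0.5],[0,0.33,-1],[0,0.33,-1]],"delta_rot":[[0,0,0],[0,0,0],[0,0,0]],"claw":[1,1,1]}'
python3 -m creep '{"offset":[[0,0,-0.35],[0,0,-0.7],[0,0,-0.7],[0,0,-0.7]],"delta_rot":[[0,0,0],[0,0,0],[0,0,0],[0,0,0]],"claw":[1,1,1,1]}'
```

```text
time_s: 4.0
tcp_pos: [0.4714, 0.4127, 0.1225]
tool_rot: [-90.5, 0.5, 6.3]
ft_force: [-0.1, -1.7, -1.0]
opening: 0.0855
time_s: 4.4
tcp_pos: [0.4742, 0.4175, 0.0736]
tool_rot: [-90.0, -0.1, 6.3]
ft_force: [-0.2, 0.1, 1.0]
opening: 0.0859
```

```bash
python3 -m creep '{"offset":[[-0.01,-0.01,-0.3],[-0.01,-0.01,-0.52],[-0.01,-0.01,-0.52],[-0.01,-0.01,-0.52]],"delta_rot":[[0,0,0],[0,0,0],[0,0,0],[0,0,0]],"claw":[1,1,1,1]}'
python3 w.py w4
```

```text
time_s: 4.8
tcp_pos: [0.4724, 0.4177, 0.0312]
tool_rot: [-90.0, -0.0, 6.4]
ft_force: [0.5, -0.8, 0.6]
opening: 0.0857
[0.4724323  0.41772284 0.03122937] [-8.99814820e+01 -3.77770430e-02  6.41287098e+00] [-0.11 -0.73 -0.58 -0.72 -0.05 -0.3   0.01] [-16.7  38.7 -39.7 100.1  30.3  52.3 -62.8]
```

View pics/w4.png

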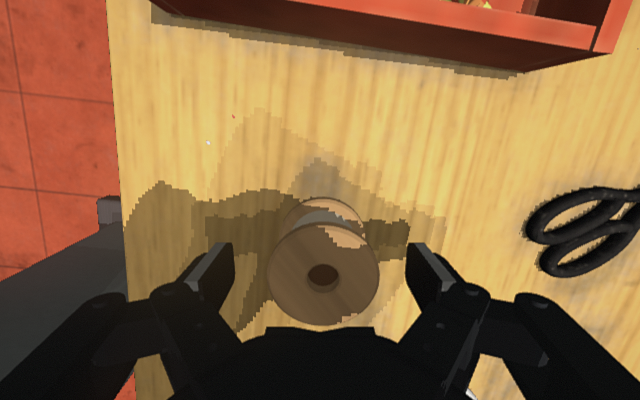

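The spool's top flange at (323,273) lies between the open fingers, so I close.

```bash
python3 -m creep '{"offset":[[0,0,0],[0,0,0],[0,0,0],[0,0,0],[0,0,0]],"delta_rot":[[0,0,0],[0,0,0],[0,0,0],[0,0,0],[0,0,0]],"claw":[-1,-1,-1,-1,-1]}'
python3 -m creep '{"offset":[[0,0,0],[0,0,0],[0,0,0]],"delta_rot":[[0,0,0],[0,0,0],[0,0,0]],"claw":[-1,-1,-1]}'
python3 w.py w5
```

```text
time_s: 5.35
tcp_pos: [0.4726, 0.4183, 0.0316]
tool_rot: [-89.9, -0.1, 6.4]
ft_force: [-0.2, -0.2, 4.7]
opening: 0.0491
time_s: 5.65
tcp_pos: [0.4726, 0.4183, 0.0316]
tool_rot: [-89.9, -0.1, 6.4]
ft_force: [-0.0, -0.9, 5.4]
opening: 0.0491
[0.47260538 0.41828128 0.03156696] [-89.94322898  -0.09577263   6.42960379] [ 0.02  0.07 -0.06  0.03  0.07 -0.08 -0.03] [-16.7  38.7 -39.7 100.   30.3  52.3 -62.9]
```

View pics/w5.png

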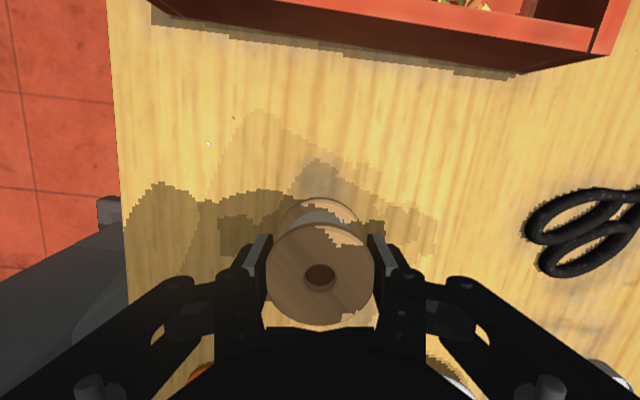

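```bash
cat > bore.py <<'E'
import pickle,sys
from h import *
n=sys.argv[1]; zt=float(sys.argv[2]); u,v=int(sys.argv[3]),int(sys.argv[4])
s,c,im,d=pickle.load(open(f"pics/{n}.pkl","rb"))
hsv=cv2.cvtColor(im,cv2.COLOR_BGR2GRAY); r=26
g=hsv[v-r:v+r+1,u-r:u+r+1]; _,b=cv2.threshold(g,55,255,cv2.THRESH_BINARY_INV)
k=max(cv2.findContours(b,cv2.RETR_EXTERNAL,cv2.CHAIN_APPROX_NONE)[0],key=cv2.contourArea)+[u-r,v-r]
e=cv2.fitEllipse(k); print(e)
o=im.copy(); cv2.ellipse(o,e,(0,255,0),1); cv2.imwrite(f"pics/{n}_b.png",cv2.resize(o[v-70:v+70,u-90:u+90],None,fx=4,fy=4))
p=plane(c,e[0],zt)[0]; Rt=R.from_euler("xyz",s["tool_rot"],degrees=True)
print(p,"tool",Rt.inv().apply(p-s["tcp_pos"]).round(4)); P=pts(c,d)
q=[P[v+dv,u+du] for du,dv in ((-30,0),(30,0),(0,25),(0,-25))]; print(np.round(q,4))
E
python3 bore.py w5 .05 320 275
```

```text
((319.68359375, 274.94940185546875), (20.32695960998535, 29.443544387817383), 92.38335418701172)
[0.47217506 0.41821566 0.05      ] tool [-0.0004 -0.0184  0.    ]
[[0.4588 0.4175 0.0513]
 [0.4858 0.4201 0.0506]
 [0.4738 0.4052 0.0501]
 [0.4709 0.4306 0.05  ]]
```

View pics/w5_b.png

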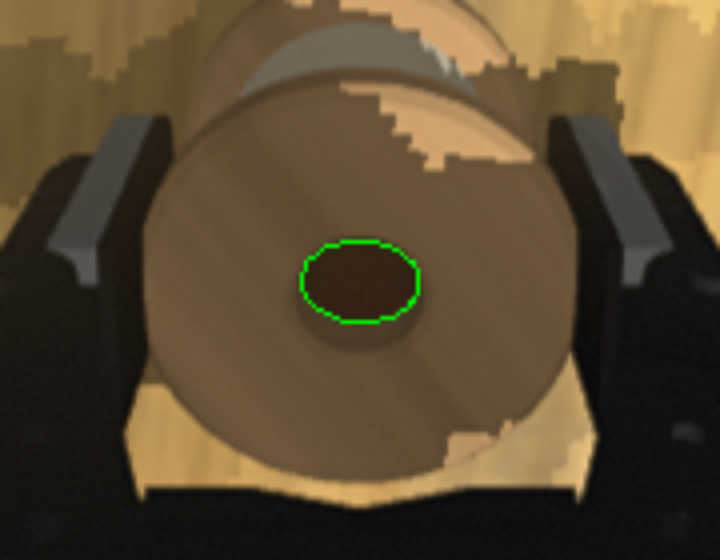

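Bore is at tool offset about (-0.4, -1.7) mm, the spool being held squarely. Lift and carry.

```bash
python3 -m creep '{"offset":[[0,0,0.3],[0,0,0.7],[0,0,1],[0,0,1]],"delta_rot":[[0,0,0],[0,0,0],[0,0,0],[0,0,0]],"claw":[-1,-1,-1,-1]}'
python3 -m creep '{"offset":[[0,0,0.4],[0,-0.3,0.8],[0,-0.6,0.8]],"delta_rot":[[0,0,0],[0,0,0],[0,0,0]],"claw":[-1,-1,-1]}'
python3 w.py w6
```

```text
time_s: 6.1
tcp_pos: [0.4734, 0.4195, 0.1138]
tool_rot: [-89.8, -0.3, 6.4]
ft_force: [1.3, 0.9, -1.4]
opening: 0.0493
time_s: 6.4
tcp_pos: [0.4729, 0.3717, 0.1775]
tool_rot: [-89.8, -0.3, 6.5]
ft_force: [0.7, -0.0, -1.2]
opening: 0.049
[0.47287765 0.37169536 0.17746599] [-89.76738676  -0.28474026   6.5326957 ] [ 26.8  -13.66  -1.05  24.84  -7.65 -10.54  19.48] [ -7.6  26.3 -45.7  98.3  20.8  63.8 -53.1]
```

View pics/w6.png

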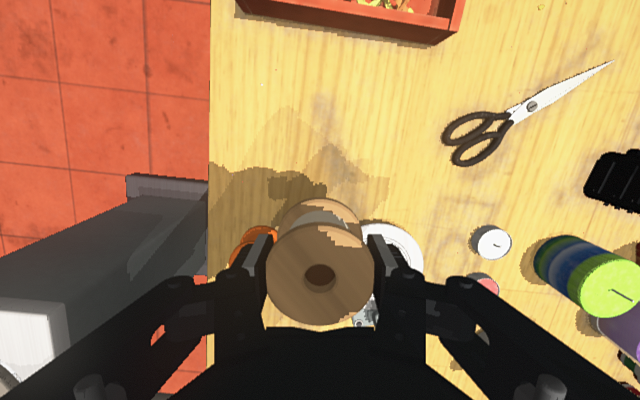

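```bash
python3 -m creep '{"offset":[[0,-0.5,0],[0,-1,0]],"delta_rot":[[0,0,0],[0,0,0]],"claw":[-1,-1]}'
python3 -m creep '{"offset":[[0.1,-0.5,0],[0.1,-1,0]],"delta_rot":[[0,0,0],[0,0,0]],"claw":[-1,-1]}'
python3 -m creep '{"offset":[[0.1,-0.5,0],[0.1,-1,0]],"delta_rot":[[0,0,0],[0,0,0]],"claw":[-1,-1]}'
python3 -m creep '{"offset":[[0.1,-0.5,0],[0.1,-1,0],[0.1,-1,0],[0.1,-1,0],[0.1,-1,0]],"delta_rot":[[0,0,0],[0,0,0],[0,0,0],[0,0,0],[0,0,0]],"claw":[-1,-1,-1,-1,-1]}'
python3 w.py w7
```

```text
time_s: 6.65
tcp_pos: [0.4709, 0.2885, 0.1729]
tool_rot: [-90.0, 0.1, 6.5]
ft_force: [1.4, -1.1, -0.1]
opening: 0.0491
time_s: 6.85
tcp_pos: [0.4799, 0.2071, 0.1729]
tool_rot: [-90.0, 0.1, 6.4]
ft_force: [0.8, 0.5, -0.5]
opening: 0.0494
time_s: 7.05
tcp_pos: [0.4878, 0.1272, 0.1731]
tool_rot: [-90.0, 0.1, 6.4]
ft_force: [0.6, -0.1, -0.9]
opening: 0.0493
time_s: 7.55
tcp_pos: [0.4954, 0.0506, 0.1737]
tool_rot: [-89.9, 0.1, 6.5]
ft_force: [0.4, 0.0, -1.4]
opening: 0.0492
[0.49538606 0.05064024 0.17374649] [-8.99477740e+01  6.55825599e-02  6.51156306e+00] [-0.72 -0.19 -0.7  -0.43  0.15  0.21  0.14] [ 26.7  14.6 -43.1 111.9  11.7  57.9 -15.2]
```

View pics/w7.png

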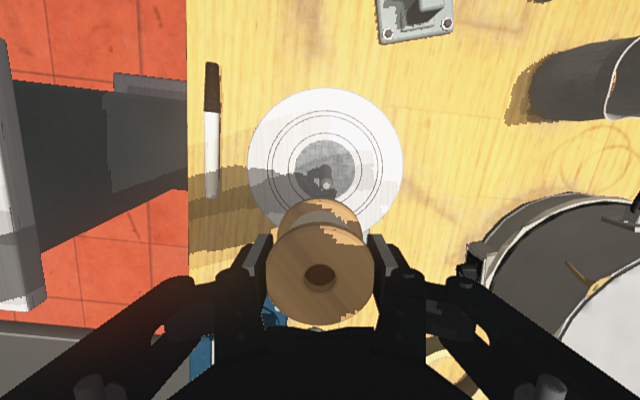

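```bash
python3 -m creep '{"offset":[[0,-0.4,0],[0,-0.6,0],[0,-0.6,0],[0,-0.6,0]],"delta_rot":[[0,0,0],[0,0,0],[0,0,0],[0,0,0]],"claw":[-1,-1,-1,-1]}'
python3 w.py w8
python3 - <<'E'
import cv2
o=[]
for n,(u,v) in (("w1",(333,125)),("w7",(326,175)),("w8",(325,140))):
    im=cv2.imread(f"pics/{n}.png"); o.append(cv2.resize(im[v-30:v+30,u-22:u+22],None,fx=6,fy=6,interpolation=cv2.INTER_NEAREST))
cv2.imwrite("pics/tips.png",cv2.hconcat(o))
E
```

```text
time_s: 8.0
tcp_pos: [0.496, 0.0031, 0.1744]
tool_rot: [-89.9, -0.0, 6.5]
ft_force: [0.7, 0.5, -0.7]
opening: 0.0491
[0.49598079 0.00308461 0.17435776] [-8.99428793e+01 -8.13465029e-03  6.51846070e+00] [-0.63 -0.11 -0.92 -0.03 -0.14  0.    0.12] [ 31.2  14.1 -41.8 112.2  11.   57.7  -9.1]
```

View pics/tips.png

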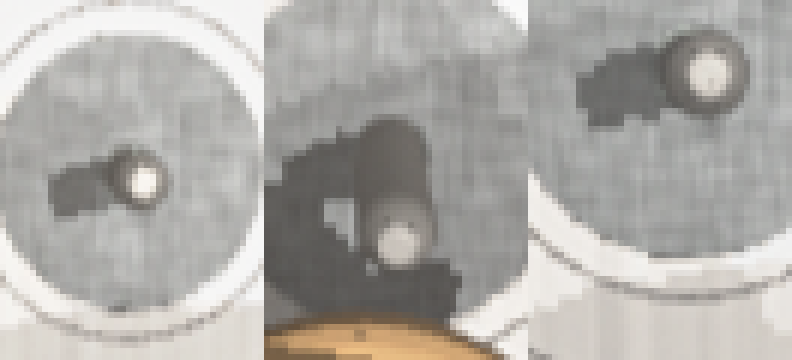

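```bash
python3 - <<'E'
import pickle
from h import *
V={n:pickle.load(open(f"pics/{n}.pkl","rb")) for n in("w1","w7","w8")}
uv=dict(w1=(334.2,124.8),w7=(325.8,184.8),w8=(332.6,121.6))
for n in uv: print(n,plane(V[n][1],uv[n],.093)[0].round(4))
print(tri(V["w7"][1],uv["w7"],V["w8"][1],uv["w8"]))
# foot: felt pad circle centre from depth/grey
for n,(u,v),r in (("w8",(325,140),45),("w1",(333,124),32)):
    s,c,im,d=V[n]; P=pts(c,d); print(n,"pad z",np.median(P[v-15:v-8,u-15:u+15,2]),"tip z", [P[int(uv[n][1])+j,int(uv[n][0])+i,2].round(4) for i in (0,1) for j in (0,1)])
    g=cv2.cvtColor(im,cv2.COLOR_BGR2HSV)
    m=((np.abs(P[...,2]-.028)<.006)&(cv2.cvtColor(im,cv2.COLOR_BGR2GRAY)<200)&(cv2.cvtColor(im,cv2.COLOR_BGR2GRAY)>60)).astype(np.uint8)
    m=m if 1 else m
    k,l,st,ce=cv2.connectedComponentsWithStats(m); i=l[v+10,u+8]; 
    ct=max(cv2.findContours((l==i).astype(np.uint8),cv2.RETR_EXTERNAL,cv2.CHAIN_APPROX_NONE)[0],key=cv2.contourArea)
    q=plane(c,ct[:,0],.028)[:,:2].astype(np.float32); h=cv2.convexHull(q); print(i,cv2.minEnclosingCircle(q))
# turntable rim
for n in("w1","w7"):
    s,c,im,d=V[n]; P=pts(c,d); m=(P[...,2]>.018)&(P[...,2]<.034)&(np.hypot(P[...,0]-.498,P[...,1]-.07)<.085); q=P[m][:,:2]
    print(n,cv2.minEnclosingCircle(cv2.convexHull(q.astype(np.float32))))
# base & wing from w1
s,c,im,d=V["w1"];P=pts(c,d)
m=(P[...,2]>.106)&(np.hypot(P[...,0]-.505,P[...,1]-.0)<.03);q=P[m]; print("wing",len(q),q.min(0),q.max(0),q.mean(0)); w,vv=np.linalg.eigh(np.cov(q[:,:2].T)); print(np.degrees(np.arctan2(vv[1,1],vv[0,1])))
m=(P[...,2]>.008)&(P[...,2]<.016)&(P[...,1]<.0)&(np.hypot(P[...,0]-.505,P[...,1]-.0)<.08);q=P[m]; print("base",cv2.minAreaRect((q[:,:2]*1000).astype(np.float32)))
E
```

```text
w1 [0.4971 0.0696 0.093 ]
w7 [0.4974 0.0699 0.093 ]
w8 [0.4974 0.0697 0.093 ]
(array([0.49741068, 0.0697012 , 0.09204153]), np.float64(1.904187184309023e-05))
w8 pad z 0.028739287489328663 tip z [np.float64(0.092), np.float64(0.094), np.float64(0.094), np.float64(0.0931)]
25 ((0.4970645010471344, 0.06934738904237747), 0.03019506111741066)
w1 pad z 0.02859764863416095 tip z [np.float64(0.0925), np.float64(0.093), np.float64(0.0921), np.float64(0.0945)]
65 ((0.4972400665283203, 0.06844470649957657), 0.030282046645879745)
w1 ((0.49705761671066284, 0.07006271928548813), 0.07812870293855667)
w7 ((0.49733731150627136, 0.06942838430404663), 0.07833728194236755)
wing 8832 [ 0.48117912 -0.00876309  0.10654103] [0.53469627 0.02999442 0.38268663] [0.50128358 0.02042522 0.35262667]
172.48544299540436
base ((509.0992736816406, -25.972217559814453), (101.25049591064453, 54.43292999267578), 2.821051836013794)
```

```bash
python3 - <<'E'
import pickle
from h import *
for n in("w5","w7","w8"):
    s,c,im,d=pickle.load(open(f"pics/{n}.pkl","rb")); P=pts(c,d)
    Rt=R.from_euler("xyz",s["tool_rot"],degrees=True).as_matrix(); Q=(P-s["tcp_pos"])@Rt
    m=(np.abs(Q[...,1]+.0185)<.0022)&(np.hypot(Q[...,0],Q[...,2])<.035); q=Q[m]
    A=np.c_[q[:,0],q[:,2],np.ones(len(q))]; co=np.linalg.lstsq(A,q[:,1],rcond=None)[0]
    k=max(cv2.findContours(m.astype(np.uint8),cv2.RETR_EXTERNAL,cv2.CHAIN_APPROX_NONE)[0],key=cv2.contourArea)
    ray=(rays(c,k[:,0])@Rt); o=(c[2]-s["tcp_pos"])@Rt; t=(-.0184-o[1])/ray[:,1]; X=(o+ray*t[:,None])[:,[0,2]]
    print(n,"median",np.median(q[:,1]),"tilt",np.degrees(co[:2]),"circ",cv2.minEnclosingCircle(X.astype(np.float32)),"ell",cv2.fitEllipse((X*1000).astype(np.float32)))
    u,v=320,277;g=cv2.cvtColor(im,cv2.COLOR_BGR2HSV); cv2.imwrite(f"pics/{n}_c.png",cv2.resize(im[v-70:v+60,u-75:u+75],None,fx=5,fy=5,interpolation=cv2.INTER_CUBIC))
E
```

```text
w5 median -0.01894551574008039 tilt [0.1396593  0.32062105] circ ((-0.0005279622855596244, 0.004953206982463598), 0.032216235995292664) ell ((-0.5118367671966553, -0.4446072578430176), (51.018680572509766, 56.43620681762695), 91.15325927734375)
w7 median -0.018970840234292224 tilt [0.13700865 0.29796316] circ ((-0.0005249085952527821, 0.005210780538618565), 0.032163120806217194) ell ((-0.516789436340332, -0.37569236755371094), (50.96747970581055, 56.178749084472656), 90.62220764160156)
w8 median -0.018955719953118372 tilt [0.1324098  0.32420812] circ ((-0.000489411351736635, 0.005232822149991989), 0.0321924053132534) ell ((-0.4475323557853699, -0.37198829650878906), (50.9195442199707, 56.321449279785156), 91.4086685180664)
```

View pics/w8_c.png

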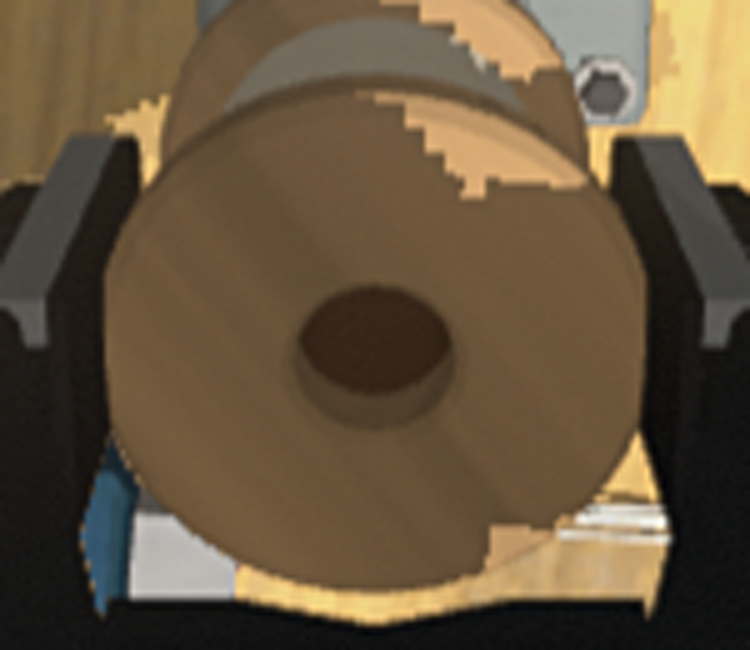

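```bash
python3 - <<'E'
import pickle
from h import *
s,c,im,d=pickle.load(open("pics/w8.pkl","rb")); Rt=R.from_euler("xyz",s["tool_rot"],degrees=True).as_matrix()
ray=rays(c,(319.4,278))[0]@Rt; o=(c[2]-s["tcp_pos"])@Rt
for y in(-.0184,-.019):
    b=o+ray*(y-o[1])/ray[1]; print(b, "TCP target",(np.array([.4973,.0697,.093])-Rt@np.array([b[0],0,b[2]])).round(4))
print(s["tcp_pos"])
E
```

```text
[-0.00053219 -0.0184     -0.00158689] TCP target [0.4976 0.0713 0.093 ]
[-0.00053102 -0.019      -0.00122073] TCP target [0.4977 0.071  0.093 ]
[0.49598079 0.00308461 0.17435776]
```

```bash
python3 -m creep '{"offset":[[0.02,0.5,0],[0.02,0.85,0],[0.02,0.85,0],[0.02,0.85,0],[0.02,0.85,0]],"delta_rot":[[0,0,0],[0,0,0],[0,0,0],[0,0,0],[0,0,0]],"claw":[-1,-1,-1,-1,-1]}'
python3 -m creep '{"offset":[[0,0,-0.2],[0,0,-0.4],[0,0,-0.4],[0,0,-0.4]],"delta_rot":[[0,0,0],[0,0,0],[0,0,0],[0,0,0]],"claw":[-1,-1,-1,-1]}'
python3 -c "
from h import *
for i in range(1):
  s=env.observe();print(s['tcp_pos'],s['tool_rot'],s['ft_force'])"
```

```text
time_s: 8.55
tcp_pos: [0.4975, 0.0694, 0.1743]
tool_rot: [-90.0, 0.0, 6.4]
ft_force: [-0.4, -1.2, -2.3]
opening: 0.0493
time_s: 8.95
tcp_pos: [0.4977, 0.0689, 0.1425]
tool_rot: [-90.0, 0.0, 6.4]
ft_force: [1.1, 0.6, 0.2]
opening: 0.0493
[0.49765621 0.06887623 0.14250879] [-9.00021791e+01  2.09577673e-02  6.35995703e+00] [1.13351264 0.55689557 0.22955924]
```

```bash
python3 -m creep '{"offset":[[0,0.03,0],[0,0.03,0],[0,0.03,-0.1],[0,0.03,-0.1]],"delta_rot":[[0,0,0],[0,0,0],[0,0,0],[0,0,0]],"claw":[-1,-1,-1,-1]}'
python3 -m creep '{"offset":[[0,0,-0.1],[0,0,-0.2],[0,0,-0.2],[0,0,-0.2]],"delta_rot":[[0,0,0],[0,0,0],[0,0,0],[0,0,0]],"claw":[-1,-1,-1,-1]}'
python3 -c "
from h import *
s=env.observe();print(s['tcp_pos'],s['tool_rot'],s['ft_force'])"
python3 - <<'E'
from h import *
p,d=env.capture("scene");cv2.imwrite("pics/s1.png",cv2.resize(p[150:270,270:400,::-1],None,fx=5,fy=5,interpolation=cv2.INTER_CUBIC))
E
```

```text
time_s: 9.35
tcp_pos: [0.497, 0.0717, 0.1337]
tool_rot: [-90.0, 0.1, 6.4]
ft_force: [-0.1, 0.6, -0.3]
opening: 0.0491
time_s: 9.75
tcp_pos: [0.4973, 0.072, 0.118]
tool_rot: [-90.0, 0.0, 6.4]
ft_force: [0.5, -0.0, -0.7]
opening: 0.0491
[0.49732248 0.07199056 0.11799446] [-8.99865992e+01  4.94765010e-02  6.44022682e+00] [ 0.46984065 -0.01083427 -0.74036651]
```

View pics/s1.png

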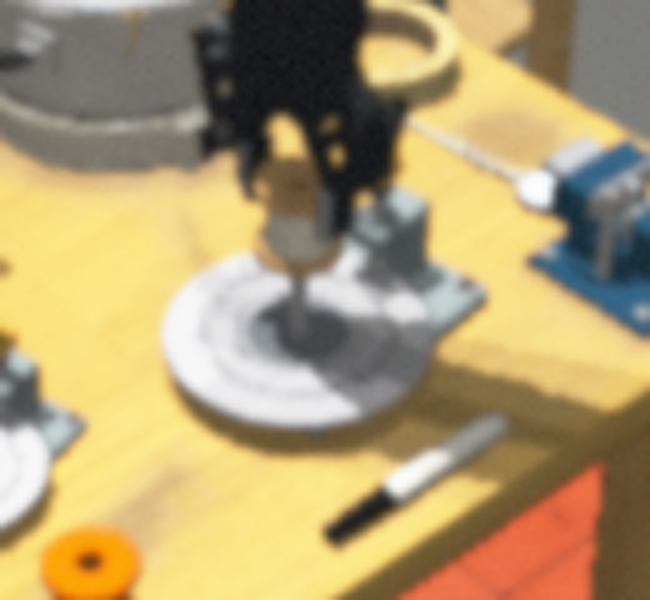

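```bash
python3 -m creep '{"offset":[[0,-0.01,-0.15],[0,-0.01,-0.3],[0,-0.01,-0.3],[0,-0.01,-0.3]],"delta_rot":[[0,0,0],[0,0,0],[0,0,0],[0,0,0]],"claw":[-1,-1,-1,-1]}'
python3 -c "
from h import *
s=env.observe();print(s['tcp_pos'],s['tool_rot'],s['ft_force'])"
```

```text
time_s: 10.2
tcp_pos: [0.4971, 0.0711, 0.0938]
tool_rot: [-90.0, 0.1, 6.4]
ft_force: [-0.3, 0.7, -1.8]
opening: 0.0494
[0.49714292 0.07113825 0.09378526] [-8.99841853e+01  7.78191469e-02  6.43580406e+00] [-0.34368004  0.65326506 -1.78341326]
```

```bash
python3 -m creep '{"offset":[[0,0,-0.15],[0,0,-0.3],[0,0,-0.3],[0,0,-0.3]],"delta_rot":[[0,0,0],[0,0,0],[0,0,0],[0,0,0]],"claw":[-1,-1,-1,-1]}'
python3 -m creep '{"offset":[[0,0,-0.07],[0,0,-0.12],[0,0,-0.12],[0,0,-0.12]],"delta_rot":[[0,0,0],[0,0,0],[0,0,0],[0,0,0]],"claw":[-1,-1,-1,-1]}'
```

```text
time_s: 10.6
tcp_pos: [0.4972, 0.0712, 0.0699]
tool_rot: [-90.0, 0.1, 6.4]
ft_force: [-0.1, -0.2, -0.8]
opening: 0.0491
time_s: 11.0
tcp_pos: [0.4976, 0.0711, 0.0608]
tool_rot: [-90.0, -0.0, 6.4]
ft_force: [0.4, 0.2, -1.4]
opening: 0.0491
```

```bash
python3 -m creep '{"offset":[[0,0,-0.015],[0,0,-0.025],[0,0,-0.025],[0,0,-0.025]],"delta_rot":[[0,0,0],[0,0,0],[0,0,0],[0,0,0]],"claw":[-1,-1,-1,-1]}'
python3 w.py w10
```

```text
time_s: 11.4
tcp_pos: [0.4979, 0.0712, 0.0595]
tool_rot: [-90.0, -0.0, 6.4]
ft_force: [-2.8, -0.1, 5.9]
opening: 0.0488
[0.49788911 0.07116774 0.05948939] [-9.00291728e+01 -3.09742974e-02  6.42558989e+00] [-0.01  0.01  0.02  0.07  0.    0.02 -0.02] [ 19.5  24.7 -39.2 116.9  21.8  45.5 -26.3]
```

View pics/w10.png

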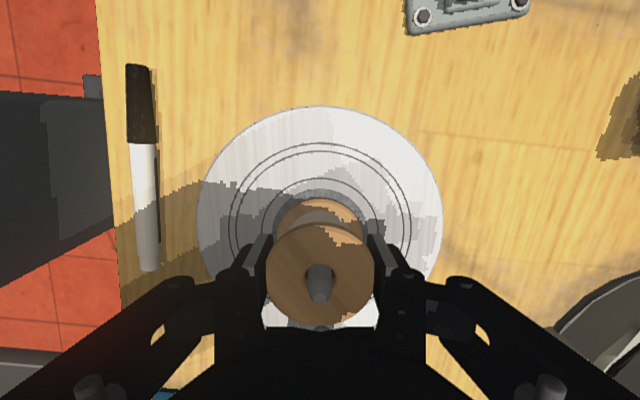

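The spool is seated: contact is 6 N at the expected height, and the spindle shows through the bore at (319,283). I release it.

```bash
python3 -m creep '{"offset":[[0,0,0],[0,0,0],[0,0,0],[0,0,0]],"delta_rot":[[0,0,0],[0,0,0],[0,0,0],[0,0,0]],"claw":[1,1,1,1]}'
python3 -m creep '{"offset":[[0,0,0.3],[0,0,0.7],[0,0,1]],"delta_rot":[[0,0,0],[0,0,0],[0,0,0]],"claw":[1,1,1]}'
python3 -m creep '{"offset":[[0,0,0.5],[0,0,1],[0,0,1],[0,0,1],[0,0,1]],"delta_rot":[[0,0,0],[0,0,0],[0,0,0],[0,0,0],[0,0,0]],"claw":[1,1,1,1,1]}'
python3 w.py w11
```

```text
time_s: 11.85
tcp_pos: [0.4976, 0.0711, 0.0587]
tool_rot: [-90.0, -0.0, 6.4]
ft_force: [-1.0, 0.4, -0.7]
opening: 0.0852
time_s: 12.15
tcp_pos: [0.4979, 0.0715, 0.1402]
tool_rot: [-90.0, -0.1, 6.4]
ft_force: [0.1, -1.7, 0.1]
opening: 0.0853
time_s: 12.65
tcp_pos: [0.4968, 0.0708, 0.2177]
tool_rot: [-90.0, 0.1, 6.4]
ft_force: [-0.8, 0.1, -0.6]
opening: 0.0857
[0.49675941 0.07078956 0.21772454] [-90.01117888   0.11669385   6.42631209] [-0.12  0.6   0.17  0.51 -0.07  0.09  0.01] [ 26.4  12.2 -44.7 108.4   9.6  63.3 -15.6]
```

View pics/w11.png

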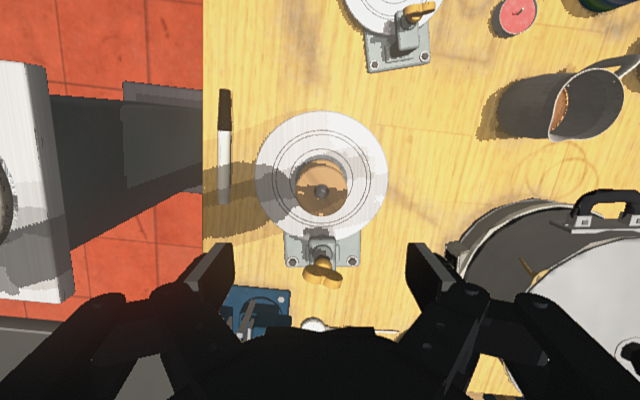

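The spool is down on the spindle at (321,191) and released. The wing is at (322,272). I'll measure the wing next.

```bash
cat > wing.py <<'E'
import pickle,sys
from h import *
for n in sys.argv[1:]:
    s,c,im,d=pickle.load(open(f"pics/{n}.pkl","rb")); P=pts(c,d)
    hsv=cv2.cvtColor(im,cv2.COLOR_BGR2HSV)
    m=((np.hypot(P[...,0]-.505,P[...,1]-0)<.035)&(P[...,2]>.095)&(P[...,2]<.13)).astype(np.uint8)
    q=P[m>0]; zt=np.percentile(q[:,2],90)
    t=q[q[:,2]>zt-.004]; rr=cv2.minAreaRect((t[:,:2]*1000).astype(np.float32))
    w,vv=np.linalg.eigh(np.cov(t[:,:2].T))
    print(n,m.sum(),"ztop",zt.round(4),"n",len(t),"rect",rr,"yaw",np.degrees(np.arctan2(vv[1,1],vv[0,1])),"mean",t.mean(0).round(4))
    ys,xs=np.nonzero(m); v0,u0=int(ys.mean()),int(xs.mean()); cv2.imwrite(f"pics/{n}_wing.png",cv2.resize(im[v0-30:v0+30,u0-40:u0+40],None,fx=8,fy=8,interpolation=cv2.INTER_CUBIC)); print(u0,v0)
    # spool
    k=(np.hypot(P[...,0]-.4973,P[...,1]-.07)<.03)&(P[...,2]>.05)&(P[...,2]<.087); 
    if k.sum()>50: print("spool top z",np.median(P[k][:,2]),P[k].mean(0))
E
python3 wing.py w1 w11
```

```text
w1 430 ztop 0.125 n 244 rect ((506.3197937011719, -1.5514440536499023), (9.205817222595215, 33.95768356323242), 80.12691497802734) yaw 170.01341938844624 mean [ 0.506  -0.001   0.1237]
335 190
w11 818 ztop 0.1248 n 366 rect ((506.43695068359375, -1.2525124549865723), (9.791738510131836, 33.85355758666992), 80.38192749023438) yaw 169.93027988665546 mean [ 0.5064 -0.0006  0.1236]
322 273
spool top z 0.07845795034035535 [0.49716075 0.07065152 0.07826335]
```

View pics/w11_wing.png

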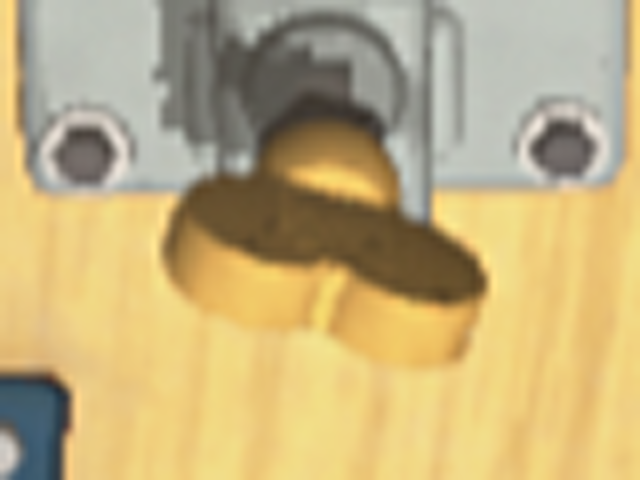

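```bash
python3 -m creep '{"offset":[[0.02,-0.18,0],[0.05,-0.36,0],[0.07,-0.54,0],[0.1,-0.72,0],[0.12,-0.9,0]],"delta_rot":[[0,0,0.045],[0,0,0.09],[0,0,0.135],[0,0,0.18],[0,0,0.22]],"claw":[0.2,0.2,0.2,0.2,0.2]}'
python3 -m creep '{"offset":[[0,0,0],[0,0,0],[0,0,0],[0,0,0],[0,0,0]],"delta_rot":[[0,0,0.045],[0,0,0.09],[0,0,0.135],[0,0,0.18],[0,0,0.19]],"claw":[0,0,0,0,0]}'
python3 -m creep '{"offset":[[0,0,0],[0,0,0],[0,0,0]],"delta_rot":[[0,0,0],[0,0,0],[0,0,0]],"claw":[0,0,0]}'
python3 w.py w12; python3 wing.py w12
```

```text
time_s: 13.2
tcp_pos: [0.5064, -0.0014, 0.2174]
tool_rot: [-89.9, 0.1, 46.4]
ft_force: [0.1, -0.4, 0.5]
opening: 0.0515
time_s: 13.7
tcp_pos: [0.5064, -0.0009, 0.2175]
tool_rot: [-89.8, -0.0, 80.3]
ft_force: [0.7, -0.4, 1.6]
opening: 0.0427
time_s: 14.0
tcp_pos: [0.5071, -0.0008, 0.2186]
tool_rot: [-90.0, -0.0, 80.2]
ft_force: [0.1, 0.2, -0.6]
opening: 0.0426
[ 0.5071171  -0.00081524  0.21864885] [-8.99777224e+01 -5.20706358e-03  8.01643200e+01] [ 0.05 -0.23 -0.09 -0.06 -0.1  -0.    0.25] [ 41.8  14.7 -54.  107.6  13.1  64.2  63.1]
w12 581 ztop 0.1251 n 373 rect ((505.7156982421875, -1.657912254333496), (8.341793060302734, 33.400081634521484), 79.73283386230469) yaw 169.45832972895215 mean [ 0.5049 -0.0018  0.1239]
316 197
spool top z 0.07833653529379953 [0.49595802 0.06845099 0.07815573]
```

View pics/w12.png

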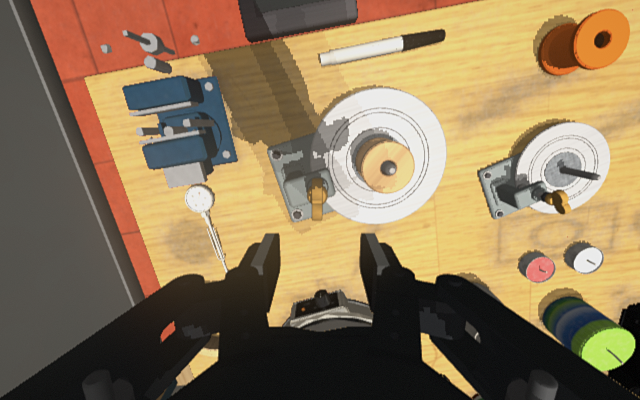

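```bash
python3 -m creep '{"offset":[[-0.01,-0.01,-0.4],[-0.01,-0.01,-0.8],[-0.01,-0.01,-1],[-0.01,-0.01,-1]],"delta_rot":[[0,0,0],[0,0,0],[0,0,0],[0,0,0]],"claw":[0,0,0,0]}'
python3 -m creep '{"offset":[[0,0,-0.2],[0,0,-0.4],[0,0,-0.43],[0,0,-0.43]],"delta_rot":[[0,0,0],[0,0,0],[0,0,0],[0,0,0]],"claw":[0,0,0,0]}'
python3 w.py w13
```

```text
time_s: 14.45
tcp_pos: [0.5047, -0.0017, 0.1369]
tool_rot: [-89.7, 0.0, 80.2]
ft_force: [-0.5, -1.1, 0.6]
opening: 0.0427
time_s: 14.85
tcp_pos: [0.5061, -0.0016, 0.104]
tool_rot: [-89.9, -0.0, 80.2]
ft_force: [-0.1, 0.3, 0.6]
opening: 0.0425
[ 0.50612989 -0.0015907   0.10398513] [-8.99411917e+01 -8.98428800e-03  8.02385630e+01] [ 0.38 -0.82 -0.69 -0.98 -0.42  0.22  0.22] [ 36.4  23.4 -49.7 114.5  22.6  52.1  55.1]
```

View pics/w13.png

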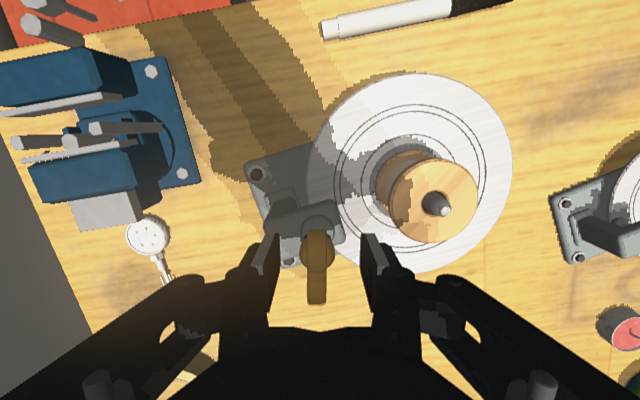

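The wing, at (317,265), stands between the pads. I close on it.

```bash
python3 -m creep '{"offset":[[0,0,0],[0,0,0],[0,0,0],[0,0,0],[0,0,0]],"delta_rot":[[0,0,0],[0,0,0],[0,0,0],[0,0,0],[0,0,0]],"claw":[-1,-1,-1,-1,-1]}'
python3 -c "
from h import *
s=env.observe();print(s['tcp_pos'],s['tool_rot'],s['ft_force'],s['ft_torque'],s['opening'])"
python3 w.py w14
```

```text
time_s: 15.4
tcp_pos: [0.5069, -0.0028, 0.1054]
tool_rot: [-90.1, 0.1, 80.2]
ft_force: [-0.9, -2.9, 5.8]
opening: 0.0144
[ 0.50692336 -0.00276713  0.10535503] [-90.06674388   0.10360964  80.18325561] [-0.86230687 -2.8715455   5.80108165] [-0.58600991  0.2965252   0.07067776] 0.014434147317816622
[ 0.50692336 -0.00276713  0.10535503] [-90.06674388   0.10360964  80.18325561] [ 0.05 -0.03  0.01  0.03  0.07  0.    0.05] [ 36.4  23.3 -49.7 114.4  22.6  52.2  55.1]
```

View pics/w14.png

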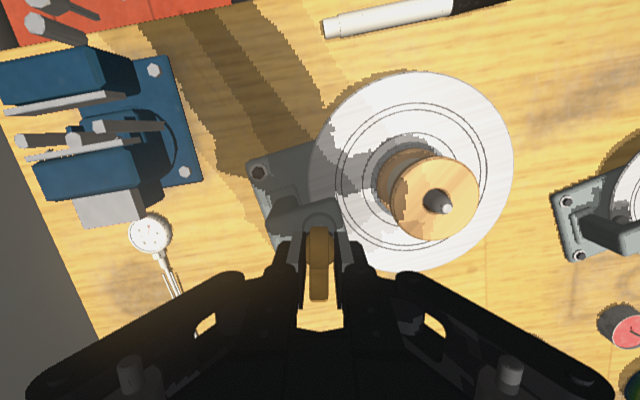

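```bash
python3 - <<'E'
from h import *
p,d=env.capture("scene");cv2.imwrite("pics/s2.png",cv2.resize(p[130:250,290:420,::-1],None,fx=5,fy=5,interpolation=cv2.INTER_CUBIC))
im=cv2.imread("pics/w14.png");cv2.imwrite("pics/w14c.png",cv2.resize(im[190:310,250:390],None,fx=5,fy=5,interpolation=cv2.INTER_CUBIC))
E
```

```text
(no output)
```

View pics/w14c.png

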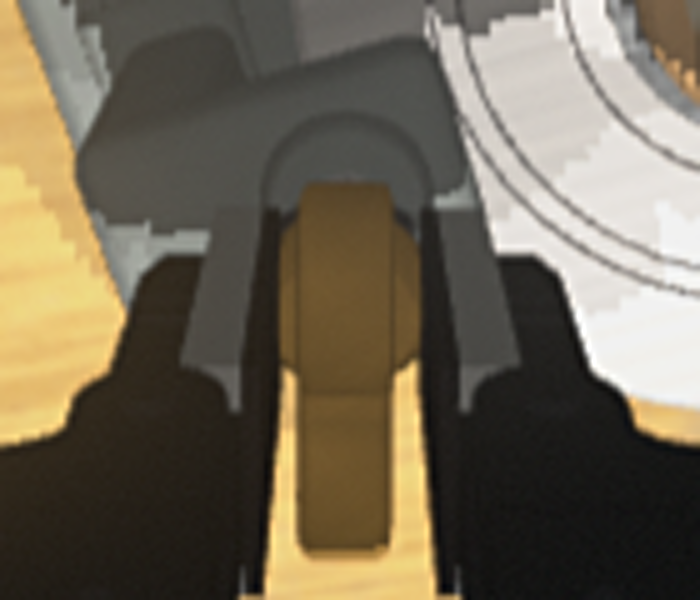

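View pics/s2.png

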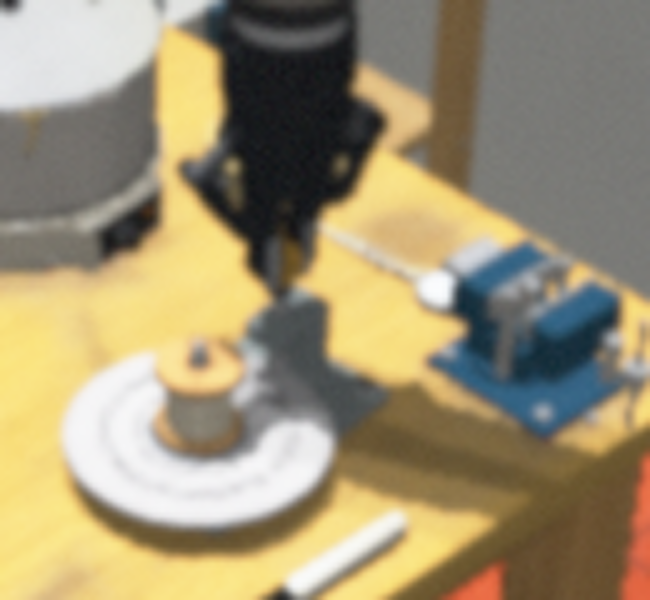

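The pads closed on the 14 mm hub below the wing instead of the wing. I open, rise 9 mm and take the wing itself.

```bash
python3 -m creep '{"offset":[[0,0,0],[0,0,0],[0,-0.015,0.11],[0,-0.015,0.11],[0,-0.015,0.11]],"delta_rot":[[0,0,0],[0,0,0],[0,0,0],[0,0,0],[0,0,0]],"claw":[-0.4,-0.4,-0.4,-0.4,-0.4]}'
python3 -m creep '{"offset":[[0,0,0],[0,0,0],[0,0,0],[0,0,0],[0,0,0]],"delta_rot":[[0,0,0],[0,0,0],[0,0,0],[0,0,0],[0,0,0]],"claw":[-1,-1,-1,-1,-1]}'
python3 -c "
from h import *
s=env.observe();print(s['tcp_pos'],s['tool_rot'],s['ft_force'],s['ft_torque'],s['opening'])"
python3 w.py w15
python3 - <<'E'
import cv2
im=cv2.imread("pics/w15.png");cv2.imwrite("pics/w15c.png",cv2.resize(im[190:310,250:390],None,fx=5,fy=5,interpolation=cv2.INTER_CUBIC))
E
```

```text
time_s: 16.0
tcp_pos: [0.5068, -0.0027, 0.1137]
tool_rot: [-90.1, -0.0, 80.2]
ft_force: [0.5, -0.1, 0.4]
opening: 0.0259
time_s: 16.5
tcp_pos: [0.5064, -0.003, 0.1134]
tool_rot: [-90.0, 0.0, 80.2]
ft_force: [-1.1, -1.9, 3.5]
opening: 0.0073
[ 0.50643965 -0.0030151   0.11335029] [-8.99975519e+01  1.28798088e-02  8.02206097e+01] [-1.08903718 -1.9157842   3.49645267] [-0.24082126  0.22917225 -0.05840312] 0.007294823996202147
[ 0.50643965 -0.0030151   0.11335029] [-8.99975519e+01  1.28798088e-02  8.02206097e+01] [-0.05 -0.02  0.    0.02 -0.   -0.1  -0.01] [ 37.1  22.7 -50.2 114.   21.7  53.   55.9]
```

View pics/w15c.png

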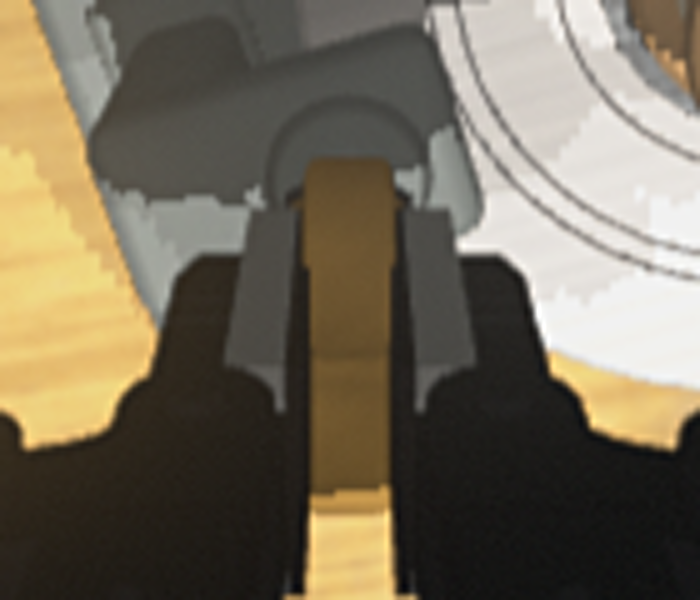

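```bash
cat > o.py <<'E'
from h import *
s=env.observe();print("T",s["tcp_pos"].round(4),s["tool_rot"].round(2),s["ft_force"].round(1),s["ft_torque"].round(3),s["opening"].round(4),"j7",s["joint_pos"][6].round(1))
E
python3 -m creep '{"offset":[[0,0,0],[0,0,0],[0,0,-0.005],[0,0,-0.005]],"delta_rot":[[0,0,-0.02],[0,0,-0.05],[0,0,-0.08],[0,0,-0.1]],"claw":[-1,-1,-1,-1]}'; python3 o.py
python3 -m creep '{"offset":[[0,0,0],[0,0,0],[0,0,-0.003],[0,0,-0.005],[0,0,-0.005]],"delta_rot":[[0,0,-0.04],[0,0,-0.08],[0,0,-0.12],[0,0,-0.16],[0,0,-0.2]],"claw":[-1,-1,-1,-1,-1]}'; python3 o.py
```

```text
time_s: 16.95
tcp_pos: [0.5066, -0.0027, 0.1131]
tool_rot: [-90.0, -0.0, 62.1]
ft_force: [-1.8, -0.0, 4.3]
opening: 0.0077
time_s: 17.45
tcp_pos: [0.5069, -0.0023, 0.1128]
tool_rot: [-90.0, -0.1, 26.0]
ft_force: [0.9, 0.1, 1.4]
opening: 0.0075Traceback (most recent call last):
  File "o.py", line 2, in <module>
    s=env.observe();print("T",s["tcp_pos"].round(4),s["tool_rot"].round(2),s["ft_force"].round(1),s["ft_torque"].round(3),s["opening"].round(4),"j7",s["joint_pos"][6].round(1))
                                                                                                                          ^^^^^^^^^^^^^^^^^^
AttributeError: 'float' object has no attribute 'round'
Traceback (most recent call last):
  File "o.py", line 2, in <module>
    s=env.observe();print("T",s["tcp_pos"].round(4),s["tool_rot"].round(2),s["ft_force"].round(1),s["ft_torque"].round(3),s["opening"].round(4),"j7",s["joint_pos"][6].round(1))
                                                                                                                          ^^^^^^^^^^^^^^^^^^
AttributeError: 'float' object has no attribute 'round'
```

```bash
sed -i 's/s\["opening"\].round(4)/round(float(s["opening"]),4)/' o.py; python3 o.py
python3 -m creep '{"offset":[[0,0,0],[0,0,0],[0,0,-0.003],[0,0,-0.005],[0,0,-0.005]],"delta_rot":[[0,0,-0.04],[0,0,-0.08],[0,0,-0.12],[0,0,-0.16],[0,0,-0.2]],"claw":[-1,-1,-1,-1,-1]}'; python3 o.py
python3 -m creep '{"offset":[[0,0,0],[0,0,0],[0,0,-0.003],[0,0,-0.005],[0,0,-0.005]],"delta_rot":[[0,0,-0.04],[0,0,-0.08],[0,0,-0.12],[0,0,-0.16],[0,0,-0.2]],"claw":[-1,-1,-1,-1,-1]}'; python3 o.py
```

```text
T [ 0.5069 -0.0023  0.1128] [-9.000e+01 -8.000e-02  2.597e+01] [0.9 0.1 1.4] [0.023 0.033 0.056] 0.0075 j7 7.0
time_s: 17.95
tcp_pos: [0.5075, -0.0023, 0.1124]
tool_rot: [-89.9, -0.1, -10.0]
ft_force: [1.3, -0.6, 0.7]
opening: 0.0072
T [ 0.5075 -0.0023  0.1124] [-89.93  -0.14 -10.02] [ 1.3 -0.6  0.7] [ 0.033 -0.216  0.053] 0.0072 j7 -26.0
time_s: 18.45
tcp_pos: [0.5079, -0.0025, 0.112]
tool_rot: [-89.8, -0.1, -46.0]
ft_force: [2.4, -0.3, 0.2]
opening: 0.0079
T [ 0.5079 -0.0025  0.112 ] [-89.84  -0.12 -46.02] [ 2.4 -0.3  0.2] [-0.12  -0.405  0.048] 0.0079 j7 -59.4
```

```bash
python3 -m creep '{"offset":[[0,0,0],[0,0,0],[0,0,-0.002],[0,0,-0.004],[0,0,-0.004]],"delta_rot":[[0,0,-0.04],[0,0,-0.08],[0,0,-0.12],[0,0,-0.14],[0,0,-0.15]],"claw":[-1,-1,-1,-1,-1]}'; python3 o.py
python3 -m creep '{"offset":[[0,0,0],[0,0,0],[0,0,0]],"delta_rot":[[0,0,-0.01],[0,0,-0.02],[0,0,-0.02]],"claw":[-1,-1,-1]}'; python3 o.py
python3 -m creep '{"offset":[[0,0,0],[0,0,0],[0,0,0]],"delta_rot":[[0,0,-0.01],[0,0,-0.02],[0,0,-0.02]],"claw":[-1,-1,-1]}'; python3 o.py
```

```text
time_s: 18.95
tcp_pos: [0.5081, -0.0029, 0.1117]
tool_rot: [-89.8, -0.1, -72.8]
ft_force: [2.5, -1.2, -0.1]
opening: 0.0076
T [ 0.5081 -0.0029  0.1117] [-8.980e+01 -7.000e-02 -7.282e+01] [ 2.5 -1.2 -0.1] [-0.306 -0.71   0.032] 0.0076 j7 -84.3
time_s: 19.25
tcp_pos: [0.5078, -0.003, 0.1117]
tool_rot: [-89.8, -0.0, -76.4]
ft_force: [4.7, -1.1, -2.1]
opening: 0.0073
T [ 0.5078 -0.003   0.1117] [-8.982e+01 -4.000e-02 -7.642e+01] [ 4.7 -1.1 -2.1] [-0.316 -1.246 -0.079] 0.0073 j7 -87.7
time_s: 19.55
tcp_pos: [0.5078, -0.003, 0.1117]
tool_rot: [-89.8, -0.0, -80.0]
ft_force: [4.5, -1.5, -0.4]
opening: 0.0081
T [ 0.5078 -0.003   0.1117] [-8.982e+01 -3.000e-02 -8.002e+01] [ 4.5 -1.5 -0.4] [-0.371 -1.258 -0.092] 0.0081 j7 -91.0
```

```bash
python3 w.py w16
python3 - <<'E'
import cv2
im=cv2.imread("pics/w16.png");cv2.imwrite("pics/w16c.png",cv2.resize(im[150:310,230:410],None,fx=4,fy=4,interpolation=cv2.INTER_CUBIC))
E
```

```text
[ 0.50782947 -0.00296721  0.11165655] [-8.98222733e+01 -2.94315952e-02 -8.00214639e+01] [ 0.2   0.   -0.09  0.03  0.02 -0.04  0.74] [ 11.   17.1 -18.2 114.7   7.   49.  -91. ]
```

View pics/w16c.png

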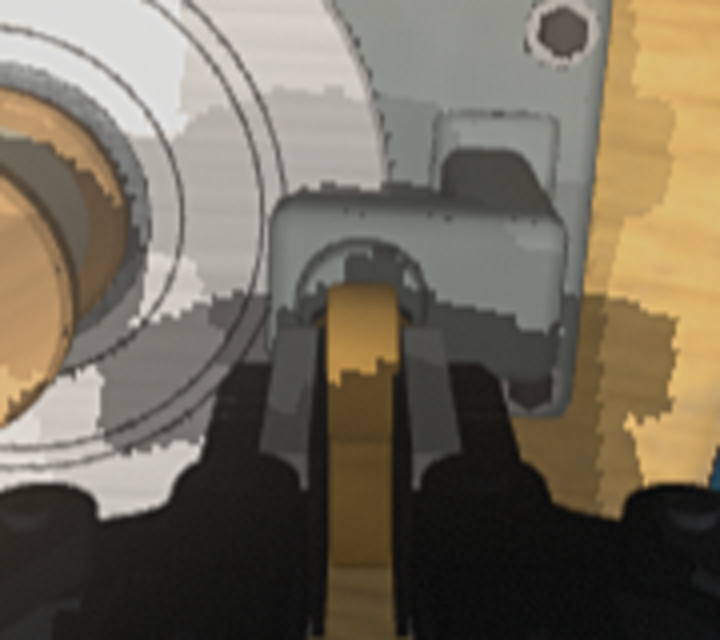

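View pics/w16.png

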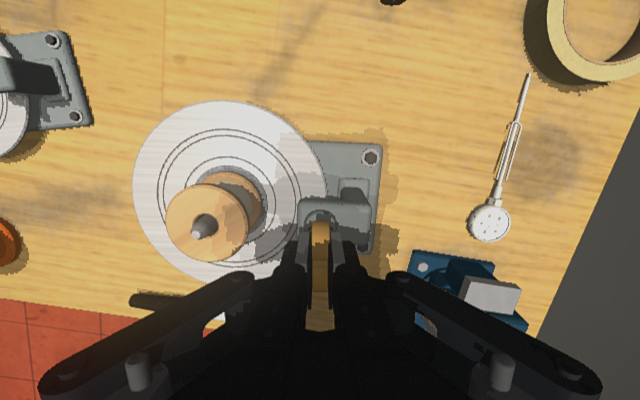

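```bash
python3 -m creep '{"offset":[[0,0,0],[0,0,0],[0,0,0]],"delta_rot":[[0,0,-0.01],[0,0,-0.01],[0,0,-0.01]],"claw":[-1,-1,-1]}'; python3 o.py
python3 -m creep '{"offset":[[0,0,0],[0,0,0],[0,0,0]],"delta_rot":[[0,0,-0.01],[0,0,-0.01],[0,0,-0.01]],"claw":[-1,-1,-1]}'; python3 o.py
python3 -m creep '{"offset":[[0,0,0],[0,0,0],[0,0,0]],"delta_rot":[[0,0,-0.01],[0,0,-0.01],[0,0,-0.01]],"claw":[-1,-1,-1]}'; python3 o.py
```

```text
time_s: 19.9
tcp_pos: [0.5078, -0.0031, 0.1117]
tool_rot: [-89.8, -0.0, -81.8]
ft_force: [5.6, -1.5, -1.2]
opening: 0.0074
T [ 0.5078 -0.0031  0.1117] [-8.982e+01 -3.000e-02 -8.181e+01] [ 5.6 -1.5 -1.2] [-0.382 -1.248 -0.035] 0.0074 j7 -92.7
time_s: 20.2
tcp_pos: [0.5078, -0.003, 0.1117]
tool_rot: [-89.8, -0.0, -83.5]
ft_force: [5.1, -2.6, -1.2]
opening: 0.0076
T [ 0.5078 -0.003   0.1117] [-8.982e+01 -5.000e-02 -8.348e+01] [ 5.1 -2.6 -1.2] [-0.456 -1.268  0.328] 0.0076 j7 -94.3
time_s: 20.5
tcp_pos: [0.5078, -0.0029, 0.1116]
tool_rot: [-89.8, -0.1, -85.1]
ft_force: [5.2, -1.8, -0.9]
opening: 0.0079
T [ 0.5078 -0.0029  0.1116] [-8.983e+01 -8.000e-02 -8.512e+01] [ 5.2 -1.8 -0.9] [-0.395 -1.184  0.867] 0.0079 j7 -95.9
```

The screw has seated: the torque rises to 0.87 N m past about -82.5°. Now I back off a quarter turn.

```bash
python3 -m creep '{"offset":[[0,0,0],[0,0,0],[0,0,0.002],[0,0,0.005],[0,0,0.005]],"delta_rot":[[0,0,0.02],[0,0,0.06],[0,0,0.1],[0,0,0.14],[0,0,0.18]],"claw":[-1,-1,-1,-1,-1]}'; python3 o.py
python3 -m creep '{"offset":[[0,0,0],[0,0,0],[0,0,0.002],[0,0,0.005],[0,0,0.005]],"delta_rot":[[0,0,0.04],[0,0,0.08],[0,0,0.12],[0,0,0.16],[0,0,0.2]],"claw":[-1,-1,-1,-1,-1]}'; python3 o.py
python3 -m creep '{"offset":[[0,0,0],[0,0,0],[0,0,0.002],[0,0,0.002],[0,0,0.002]],"delta_rot":[[0,0,0.04],[0,0,0.08],[0,0,0.12],[0,0,0.134],[0,0,0.134]],"claw":[-1,-1,-1,-1,-1]}'; python3 o.py
python3 w.py w17
```

```text
time_s: 21.0
tcp_pos: [0.5077, -0.0026, 0.112]
tool_rot: [-89.8, -0.1, -52.7]
ft_force: [5.1, -0.2, -0.8]
opening: 0.0074
T [ 0.5077 -0.0026  0.112 ] [-8.985e+01 -7.000e-02 -5.270e+01] [ 5.1 -0.2 -0.8] [-0.121 -1.182 -0.079] 0.0074 j7 -65.5
time_s: 21.5
tcp_pos: [0.5073, -0.0023, 0.1123]
tool_rot: [-89.9, -0.1, -16.7]
ft_force: [3.9, 0.5, -0.4]
opening: 0.0075
T [ 0.5073 -0.0023  0.1123] [-89.91  -0.09 -16.69] [ 3.9  0.5 -0.4] [-0.078 -0.968 -0.055] 0.0075 j7 -32.1
time_s: 22.0
tcp_pos: [0.5069, -0.0023, 0.1126]
tool_rot: [-90.0, -0.1, 7.1]
ft_force: [2.8, 0.7, 0.8]
opening: 0.0077
T [ 0.5069 -0.0023  0.1126] [-8.995e+01 -7.000e-02  7.150e+00] [2.8 0.7 0.8] [ 0.077 -0.858  0.059] 0.0077 j7 -10.1
[ 0.5068906  -0.00226185  0.11256758] [-8.99501168e+01 -7.18262625e-02  7.14829541e+00] [-0.43 -0.18  0.52  0.01 -0.06  0.1  -1.66] [ 24.7  19.1 -34.6 114.3  13.8  50.5 -10.1]
```

View pics/w17.png

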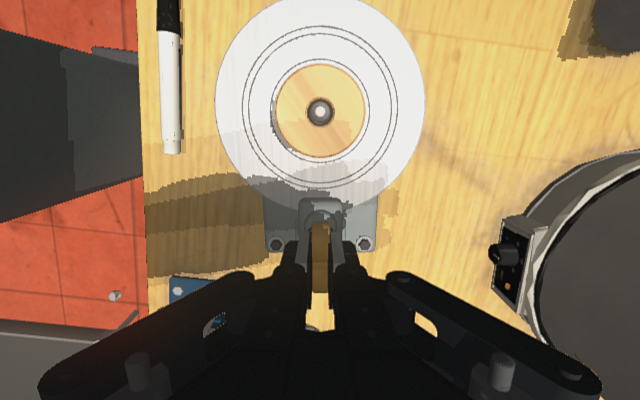

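```bash
python3 w.py w18; python3 o.py; python3 - <<'E'
import pickle
from h import *
s,c,im,d=pickle.load(open("pics/w18.pkl","rb"))
cv2.imwrite("pics/w18c.png",cv2.resize(im[185:305,250:390],None,fx=5,fy=5,interpolation=cv2.INTER_CUBIC))
P=pts(c,d); m=(np.hypot(P[...,0]-.4973,P[...,1]-.07)<.03)&(P[...,2]>.05)&(P[...,2]<.087); print("spool",np.median(P[m][:,2]),P[m].mean(0))
# base edges: points z~.012, y<0
m=(np.abs(P[...,2]-.012)<.003)&(P[...,1]<-.01)&(P[...,1]>-.06)&(np.abs(P[...,0]-.506)<.07)
m[:,:]&=True
L=[];Rr=[]
for v in range(205,245):
    u=np.nonzero(m[v,240:400])[0]
    if len(u)>5: L.append((240+u[0],v)); Rr.append((240+u[-1],v))
for E in(L,Rr):
    q=plane(c,np.array(E),.012); vx,vy,x0,y0=cv2.fitLine((q[:,:2]).astype(np.float32),cv2.DIST_HUBER,0,.01,.01).ravel(); print(len(E),"edge yaw",np.degrees(np.arctan(-vx/vy)))
E
```

```text
[ 0.50689043 -0.00229465  0.11256503] [-8.99575254e+01 -7.27738121e-02  7.10605969e+00] [-0.35  0.02  0.44  0.1   0.04  0.02 -0.24] [ 24.7  19.  -34.6 114.3  13.8  50.5 -10.1]
T [ 0.5069 -0.0023  0.1126] [-8.997e+01 -7.000e-02  7.100e+00] [4.2 0.4 2.5] [ 0.087 -0.851  0.031] 0.0076 j7 -10.1
spool 0.07849152351669283 [0.49741299 0.07008322 0.07821886]
40 edge yaw 6.828226
40 edge yaw 81.64569
```

View pics/w18c.png

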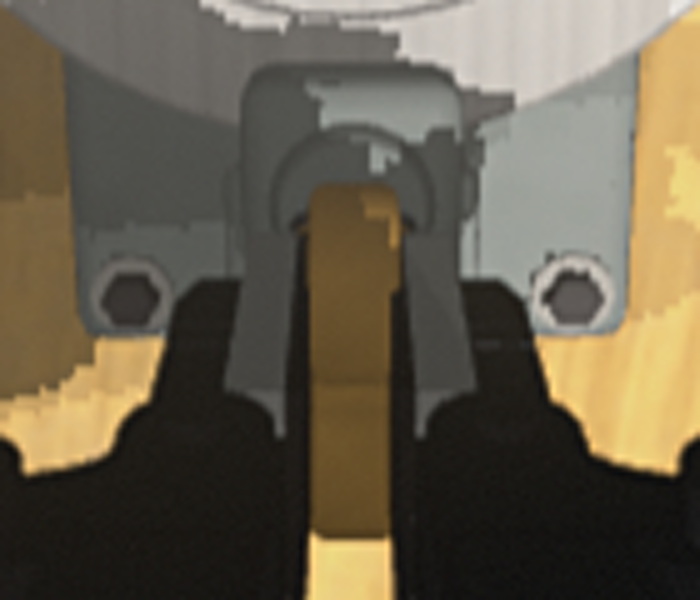

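The wing is straight between the pads. The base bolts at crop (132,298) and (576,297) are level, so the wing stands a quarter turn off seat. One last overview check before I hand in.

```bash
python3 - <<'E'
from h import *
p,d=env.capture("scene");cv2.imwrite("pics/s3.png",p[:,:,::-1])
E
python3 o.py
```

```text
T [ 0.5069 -0.0023  0.1126] [-8.997e+01 -7.000e-02  7.120e+00] [3.6 1.1 1.3] [ 0.239 -0.916  0.063] 0.0074 j7 -10.1
```

View pics/s3.png

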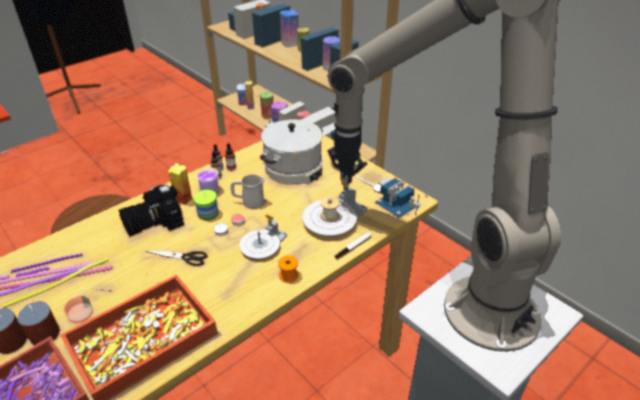

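The spool is on the large unwinder at (330,210), the gripper is on the thumbscrew, and the bystanders are where they were. I hand in.

```bash
python3 -c "
from plant import env
print(env.sign_off())"
```

```text
the job is handed in; nothing more can be done
None
```

The wooden spool is on the large unwinder's spindle, fully down and released. The thumbscrew was seated, backed off a quarter turn, and is still held there. I handed in at about 22 s.

- **Spool:** its top measured 78.5 mm above the bench, against 78 mm expected. The spindle stands out of its bore.
- **Seating:** I turned the screw clockwise about 165°. From about -82.5° tool yaw the torque rose from about 0.05 to 0.87 N m, which I took as the seat. The geometry predicted -82.8°.
- **Quarter turn:** the tool ended at yaw 7.1°. The unwinder's own yaw measured 6.8° to 7.2°, so the screw is about 90° (±1°) off its seat.
- **Grip and surroundings:** the gripper holds the 9 mm wing, which stood straight between the pads, with 3 to 5 N of side force. The last overview showed the other things unmoved.

**Checks that failed or disagreed:**
- The first close on the thumbscrew caught the 14 mm hub below the wing. I opened, rose 9 mm and took the wing itself. That grip pushed with only about 6 N.
- The gripper's opening reads 2 to 3 mm low: 49 mm on the 52 mm flange and 7.5 mm on the 9 mm wing.
- The camera and grip estimates of the screw axis differed by about 1.5 mm.
- One fit of the base's right edge failed, giving 81.6°. I used the left edge and the level base bolts instead.

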